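# Load the annealing rack and stack its trays

### The arm

A 6-joint arm with a two-finger parallel gripper is mounted at the origin on the work surface. World frame = base frame: x ahead of the robot, y to its left, z up, the work surface at z = 0. Lengths are in m, angles in rad, forces in N, time in s.
With the tool pointing down it reaches from about 0.35 to 0.975 m from the base axis. Payload 7.1 kg.
Tool frame: the origin (TCP) lies on the centre line of the jaws, within the pads' length; the fingertips stand 19 mm ahead of it and the grasp point (between the pads) is the TCP (ctrl.tips_ahead is the distance from the TCP to the fingertips, in m); z points along the fingers, y is the line along which they close (so a half turn about z gives the same grasp; the last joint's range is limited). The gripper opens to 88 mm and grips with 3 to 60 N. Pads are 20 mm wide; open, the fingers measure 115 mm over their backs; the gripper's body (75 mm by 178 mm) begins 61 mm behind the grasp point.
Start: joints at [-0.019, 0.423, 1.63, -0, 1.089, -0.019], TCP at [0.625, 0, 0.214] pointing down, gripper open.
Joint ranges: [-3, 3], [-0.9, 2.11], [0.09, 2.58], [-1.31, 4.45], [0.11, 2.69], [-2.54, 2.54]. Speed limits (rad/s): [2.39, 2.39, 3.01, 3.14, 3.14, 3.14].

### API

Orientations are given as a unit quaternion [w, x, y, z].
In Python, from station import ctrl gives the robot as it stands.
- The arm moves only by the tool step_arm, never from a script. Its argument "commands" is a list that holds one entry, the list of rows, each a list of 5 numbers: the shift along the tool's x, y, z scaled (see below), then the turn about the tool's z scaled (see below), then the opening, from 0 (shut) to 1 (fully open). A call has 1 to 20 rows; each row is the pose to reach, as a shift and turn from the pose commanded when the call began, along the tool's axes at that moment; what a row does not reach only later rows make up. The controller multiplies each number of a shift by 0.2 m and each number of a turn by 30 degrees. A row lasts 1/8 s, in which the tool goes at most 62.5 mm and 10.7 degrees, less where a joint would pass 70% of its speed; a pose out of reach is approached as far as the arm can. A call with a number of a shift or a turn outside -1 to 1 is refused whole. A call with a gripper value outside its range is refused whole. The fingers move at their own pace and stop on an object; "squeeze" is the grip in N (left out, the last holds). Time passes only in rows, so rows that repeat a pose let the fingers close. It gives the time, the measured TCP pose, the force, the opening and the grip force at its end, in the units of the state.
- ctrl.get_state(): the state, without advancing time (a new reading comes with each control period).
- ctrl.grab_frame(name): name is "scene" or "side" or "wrist"; returns the picture (420x560x3 uint8, blue, green, red); there is no depth.
- ctrl.camera_params(name): a dict with "fx", "fy", "cx", "cy" (pixels), "world_from_camera" (4x4, takes a point from camera to world coordinates); the wrist camera has in their place "hand_eye" (4x4, takes a point from camera to tool coordinates, whose origin is the TCP and whose axes are the flange's). Camera axes: x right, y down, z forward; pixel columns grow to the right and rows downward; lengths in m; the calibration is good to about 2 mm. A picture is of the moment at which its call begins: read the wrist's pose just before it. camera_params takes no time and is no camera call.
- ctrl.finish_job(): hands the job in; it is judged then, once.
The state is a dict: "time": time; "qpos": joint angles; "qd": joint speeds; "joint_efforts": joint torques, N m; "ee_pos": TCP position; "tcp_rot": TCP orientation; "contact_force": force on the tool from outside, world axes, zero at the start; "torque": the same for the moment, N m; "opening": opening from 0.0 (shut) to 1.0 (fully open); "grip_force": force on a finger pad.
Only numpy, scipy, OpenCV 4.12 (cv2) and the standard library are available. Lean on these libraries where they do the work, as an engineer would, in place of code of your own. Each camera call takes 0.05 s, during which the arm holds its last target. There are 200 camera calls.

### The job

Load the annealing rack. First clear its base board by hanging the wire scrap basket by its bail across both prongs of the hook stand. Then stand every clear tumbler upright on the base board and stack a tray over them, all four corner pins fully down in the base's sockets; stand every amber tumbler upright on that tray and stack the other tray on top in the same way. Set the glasses down, do not drop them, and leave the other things on the bench where they are.

Things in the scene. Friction and masses are not known exactly. Their poses are not given: they have to be found in the camera images.
- base: base board of the annealing rack, fixed to the bench: dark punched steel deck 240 (along its x) x 160 mm (along its y), top 20 mm above the bench, no handle; four sockets (16 mm inside, 16 mm tall) stand on the deck at x = +-97, y = +-57 mm. Origin: centre of its underside; z up
- base_deck (a point): centre of the base board's deck, on its top surface; axes as the base board. The origin of a tray seated on it lies here, pins standing on the deck inside the sockets
- tray_1: loose tray: punched steel deck 220 (its x) x 140 (y) x 5 mm on four 10 mm corner pins (round feet), 80 long, at x +-97, y +-57 mm. Origin: centre, level with the pin feet; z up. Over each pin a square socket on the deck, 16 mm inside, 21 outside, 16 tall. Mid-deck a bar handle along x, 62 x 12 x 12 mm, centre 127 mm above origin, open below. 0.5 kg +-20 %. Fits either way round
- tray_1_deck (a point): centre of tray_1's deck, on its top surface, 85 mm above tray_1's origin. The origin of a tray seated on it lies here
- tray_2: loose tray: punched steel deck 220 (its x) x 140 (y) x 5 mm on four 10 mm corner pins (round feet), 80 long, at x +-97, y +-57 mm. Origin: centre, level with the pin feet; z up. Over each pin a square socket on the deck, 16 mm inside, 21 outside, 16 tall. Mid-deck a bar handle along x, 62 x 12 x 12 mm, centre 127 mm above origin, open below. 0.5 kg +-20 %. Fits either way round
- tray_2_deck (a point): the same point of tray_2
- clear_1: clear glass tumbler, 52 mm across, 58 mm tall, straight-sided, about 90 g, heavy foot; origin at the centre of its underside, z up. May be absent (None)
- clear_2: clear glass tumbler, 52 mm across, 58 mm tall, straight-sided, about 90 g, heavy foot; origin at the centre of its underside, z up. May be absent (None)
- clear_3: clear glass tumbler, 52 mm across, 58 mm tall, straight-sided, about 90 g, heavy foot; origin at the centre of its underside, z up. May be absent (None)
- amber_1: amber-brown glass tumbler, 52 mm across, 58 mm tall, straight-sided, about 90 g, heavy foot; origin at the centre of its underside, z up. May be absent (None)
- amber_2: amber-brown glass tumbler, 52 mm across, 58 mm tall, straight-sided, about 90 g, heavy foot; origin at the centre of its underside, z up. May be absent (None)
- basket: wire scrap basket with broken glass, 80 (its x) x 100 (its y) x 60 mm, at first standing on the base board, 0.25 kg +-40 %. Fixed bail: two uprights at y = +-55 mm and a straight red square bar along y between them, 110 mm long, 10 x 10 mm, centre 150 mm above the underside. Origin: centre of the underside; z up
- bail (a point): middle of the bail's red bar, 150 mm above the basket's origin; axes as the basket
- hook: double-prong hook stand fixed to the bench: blue upright plate 90 mm wide, 252 high, face at x = 0; two level steel prongs 8 mm thick at y = +-34 mm, axis 235 mm above the bench, run from the face along the stand's -x (roughly towards the robot); upturned ends start 118 mm out and rise to 257 mm. Origin: on the bench at the face; z up
- hook_seat (a point): where the middle of the bail's bar hangs: midway between the prongs, 65 mm out from the plate, 244 mm above the bench; axes as the stand (the bar lies along its y, prongs along its x). The bar may rest anywhere along them between plate and upturned ends, the basket below the prongs (it is too wide to pass between them)
- tape: loose, not part of the job: leave where it is; roll of brown tape lying flat, 64 mm across, 24 mm high; origin at the centre of its underside
- tweezers: loose, not part of the job: leave where it is; long steel tweezers, 160 mm
- paddle: loose, not part of the job: leave where it is; black graphite paddle with a wooden handle, 230 mm long, 11 mm high
- polish_jar: loose, not part of the job: leave where it is; green jar with a black cap, 60 mm across, 85 mm tall; origin at the centre of its underside
- cork_disc: loose, not part of the job: leave where it is; cork disc, 80 mm across, 22 mm high
- pen_cup: loose, not part of the job: leave where it is; dark steel cup, 72 mm across, 95 mm tall; origin at the centre of its underside
Mind the look-alikes: they are no part of the job. Leave any blue, pink or yellow look-alike of the clear_1 alone.

How it is judged:
On the way, in this order (a step that is already met when the one before it is completed fails the run):
1. the scrap basket hangs by its bail across both prongs (x of bail in the frame of hook_seat between -0.048 and 0.052 m and y of bail in the frame of hook_seat between -0.022 and 0.022 m and z of bail in the frame of hook_seat between -0.01 and 0.01 m and angle between basket's own z axis and vertical below 0.25 rad), for 0.3 s.
2. every clear tumbler stands on the base board and a tray is seated in the base's sockets over them (x of clear_1 in the frame of base_deck between -0.11 and 0.11 m and y of clear_1 in the frame of base_deck between -0.072 and 0.072 m and z of clear_1 in the frame of base_deck between -0.006 and 0.008 m and angle between each of clear_1, clear_2, clear_3's own z axis and vertical below 0.12 rad and x of clear_2 in the frame of base_deck between -0.11 and 0.11 m and y of clear_2 in the frame of base_deck between -0.072 and 0.072 m and z of clear_2 in the frame of base_deck between -0.006 and 0.008 m and x of clear_3 in the frame of base_deck between -0.11 and 0.11 m and y of clear_3 in the frame of base_deck between -0.072 and 0.072 m and z of clear_3 in the frame of base_deck between -0.006 and 0.008 m and ((distance between tray_1 and base_deck below 0.008 m and angle between tray_1's own z axis and vertical below 0.04 rad) or (distance between tray_2 and base_deck below 0.008 m and angle between tray_2's own z axis and vertical below 0.04 rad))), for 0.3 s.
At the end, for the whole second after the job is handed in: Basket hangs from both prongs (bar within 10 mm of resting height, tilt < 0.25 rad); clear tumblers upright (0.12 rad) on the base board, ambers on the lower tray; each tray within 8 mm of its seat, tilt < 0.04 rad; all at rest (all of step 1 and x of clear_1 in the frame of base_deck between -0.11 and 0.11 m and y of clear_1 in the frame of base_deck between -0.072 and 0.072 m and z of clear_1 in the frame of base_deck between -0.006 and 0.008 m and angle between each of clear_1, clear_2, clear_3's own z axis and vertical below 0.12 rad and x of clear_2 in the frame of base_deck between -0.11 and 0.11 m and y of clear_2 in the frame of base_deck between -0.072 and 0.072 m and z of clear_2 in the frame of base_deck between -0.006 and 0.008 m and x of clear_3 in the frame of base_deck between -0.11 and 0.11 m and y of clear_3 in the frame of base_deck between -0.072 and 0.072 m and z of clear_3 in the frame of base_deck between -0.006 and 0.008 m and ((distance between tray_1 and base_deck below 0.008 m and angle between each of tray_1, tray_2's own z axis and vertical below 0.04 rad and distance between tray_2 and tray_1_deck below 0.008 m and (x of amber_1 in the frame of tray_1_deck between -0.11 and 0.11 m and y of amber_1 in the frame of tray_1_deck between -0.072 and 0.072 m and z of amber_1 in the frame of tray_1_deck between -0.006 and 0.008 m and angle between amber_1's own z axis and vertical below 0.12 rad) and (x of amber_2 in the frame of tray_1_deck between -0.11 and 0.11 m and y of amber_2 in the frame of tray_1_deck between -0.072 and 0.072 m and z of amber_2 in the frame of tray_1_deck between -0.006 and 0.008 m and angle between amber_2's own z axis and vertical below 0.12 rad)) or (distance between tray_2 and base_deck below 0.008 m and angle between each of tray_2, tray_1's own z axis and vertical below 0.04 rad and distance between tray_1 and tray_2_deck below 0.008 m and (x of amber_1 in the frame of tray_2_deck between -0.11 and 0.11 m and y of amber_1 in the frame of tray_2_deck between -0.072 and 0.072 m and z of amber_1 in the frame of tray_2_deck between -0.006 and 0.008 m and angle between amber_1's own z axis and vertical below 0.12 rad) and (x of amber_2 in the frame of tray_2_deck between -0.11 and 0.11 m and y of amber_2 in the frame of tray_2_deck between -0.072 and 0.072 m and z of amber_2 in the frame of tray_2_deck between -0.006 and 0.008 m and angle between amber_2's own z axis and vertical below 0.12 rad))) and linear speed of each of clear_1, clear_2, clear_3, amber_1, amber_2, tray_1, tray_2 below 0.03 m/s and linear speed of basket below 0.06 m/s); the robot touches nothing.
It fails at once if another thing on the bench is shifted by more than 40 mm (distance of any of tape, tweezers, paddle, polish_jar, cork_disc, pen_cup from where it was at the start of the episode above 0.04 m).
It fails at once if a tumbler is let fall (moves over 1.1 m/s out of the gripper, a drop of some 6 cm) ((linear speed of clear_1 above 1.1 m/s and contact force between the fingers and clear_1 below 0.1 N) or (linear speed of clear_2 above 1.1 m/s and contact force between the fingers and clear_2 below 0.1 N) or (linear speed of clear_3 above 1.1 m/s and contact force between the fingers and clear_3 below 0.1 N) or (linear speed of amber_1 above 1.1 m/s and contact force between the fingers and amber_1 below 0.1 N) or (linear speed of amber_2 above 1.1 m/s and contact force between the fingers and amber_2 below 0.1 N)).
Of clear_1, clear_2, clear_3, amber_1, amber_2 only 3 to 5 are there at a start; the rules pass over those that are not, and their reading is None.
At some moment in a run one of clear_1, clear_2, clear_3, amber_1, amber_2, tray_1, tray_2 may be knocked a few centimetres aside while the robot is not near it.
It also fails if it takes over 210 s, if anything falls off the work surface, if the arm or the gripper's body presses on something with over 40 N, if the wrist force passes 120 N, or if a joint passes its speed limit or range.

## Working session

There is one attempt and no reset: what is moved stays moved. The work goes in short steps, Python scripts to look and compute and a tool call to move; the robot and the scene stay as the last step left them, time stands still between calls to the robot, and variables do not carry over. Pictures are saved under pics/ and viewed, at most 14 in all, crops included, and the job is handed in when it is done.

Besides the shell and the picture viewer there is one more tool, called after ">>>" by a JSON object that holds its "op" and its "data". step_arm: Moves the arm, as the interface text tells. Its arguments: {"type":"object","properties":{"commands":{"type":"array","items":{"type":"array","items":{"type":"array","items":{"type":"number"}}}},"squeeze":{"type":"number"}},"required":["commands"]}

```bash
ls; mkdir -p pics; python3 - <<'E'
from station import ctrl
import cv2,json,numpy as np
s=ctrl.get_state();print(s)
for n in("scene","side","wrist"):
    cv2.imwrite(f"pics/{n}0.png",ctrl.grab_frame(n))
    p=ctrl.camera_params(n);print(n,{k:np.round(v,4).tolist() for k,v in p.items()})
E
```

```text
pics
{'time': 0.0, 'qpos': array([-1.89752022e-02,  4.23874806e-01,  1.63069357e+00, -1.85947791e-05,
        1.08859987e+00, -1.90046263e-02]), 'qd': array([ 1.36774069e-03,  1.75248409e-03, -7.16966344e-05,  1.08448483e-03,
       -3.36998809e-04, -2.99691190e-04]), 'joint_efforts': array([ 1.28069914e-03, -5.44622147e+01, -2.73670936e+01,  6.42951974e-02,
        2.27214623e-02, -1.51321510e-04]), 'ee_pos': array([6.24421873e-01, 4.69485316e-05, 2.13479103e-01]), 'tcp_rot': array([-5.61823080e-04,  7.07093105e-01,  7.07120018e-01, -5.52309824e-04]), 'contact_force': array([ 0.15683629, -0.32919083, -0.50469707]), 'torque': array([ 0.02053851,  0.00688491, -0.02875052]), 'grip_force': 0.0, 'opening': 1.0029392670215402}
scene {'fx': 522.377, 'fy': 522.377, 'cx': 294.4719, 'cy': 207.8174, 'world_from_camera': [[-0.5325, 0.5822, -0.6145, 1.3594], [0.8464, 0.3729, -0.3802, 0.5331], [0.0078, -0.7225, -0.6913, 1.1189], [0.0, 0.0, 0.0, 1.0]]}
side {'fx': 503.5237, 'fy': 503.5237, 'cx': 286.7774, 'cy': 212.2067, 'world_from_camera': [[0.792, -0.304, 0.5294, -0.1638], [-0.6102, -0.4204, 0.6715, -0.8646], [0.0184, -0.8549, -0.5185, 0.8537], [0.0, 0.0, 0.0, 1.0]]}
wrist {'fx': 347.089, 'fy': 347.089, 'cx': 279.767, 'cy': 213.1001, 'hand_eye': [[0.0005, -0.9576, -0.2881, 0.0786], [1.0, 0.0003, 0.0006, 0.0028], [-0.0005, -0.2881, 0.9576, -0.1715], [0.0, 0.0, 0.0, 1.0]]}
```

View pics/scene0.png

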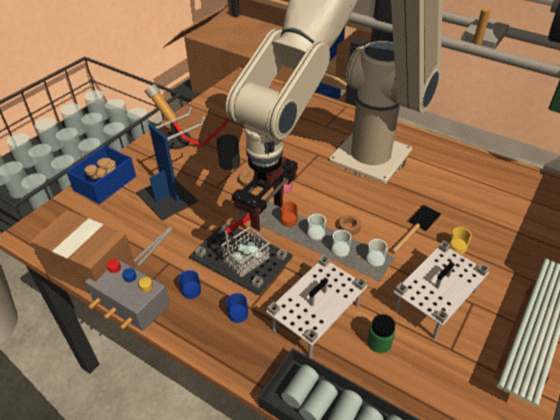

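View pics/side0.png

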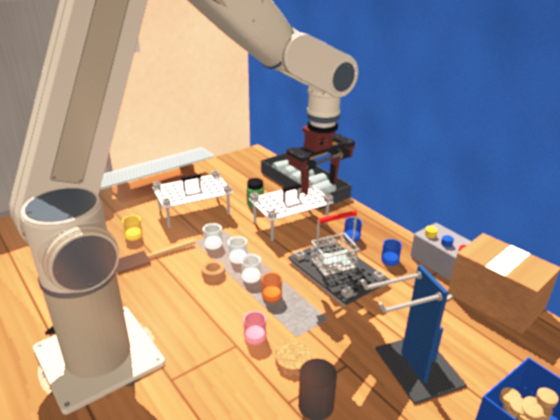

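```bash
cat > h.py <<'E'
from station import ctrl
import cv2,numpy as np
from scipy.spatial.transform import Rotation as R
def pose():
    s=ctrl.get_state();T=np.eye(4);T[:3,:3]=R.from_quat(np.roll(s["tcp_rot"],-1)).as_matrix();T[:3,3]=s["ee_pos"];return T
def cam(n):
    p=ctrl.camera_params(n);K=np.array([[p["fx"],0,p["cx"]],[0,p["fy"],p["cy"]],[0,0,1]])
    return K,(pose()@p["hand_eye"] if n=="wrist" else p["world_from_camera"])
def ray(c,uv):
    K,T=c;d=T[:3,:3]@np.linalg.solve(K,[uv[0],uv[1],1.]);return T[:3,3],d/np.linalg.norm(d)
def plane(c,uv,z):
    o,d=ray(c,uv);return o+d*(z-o[2])/d[2]
def proj(c,P):
    K,T=c;q=K@(T[:3,:3].T@(np.asarray(P,float)-T[:3,3]));return q[:2]/q[2]
def tri(c1,u1,c2,u2):
    o1,d1=ray(c1,u1);o2,d2=ray(c2,u2)
    t=np.linalg.lstsq(np.c_[d1,-d2],o2-o1,rcond=None)[0];a=o1+t[0]*d1;b=o2+t[1]*d2
    return (a+b)/2,np.linalg.norm(a-b)
E
python3 - <<'E'
from h import *
np.set_printoptions(precision=3,suppress=True)
S=cam("scene");D=cam("side")
for n,u,v,z in[("clearA",(316,218),(212,231),.058),("clearB",(341,235),(237,243),.058),("clearC",(377,244),(251,262),.058),("amber",(289,207),(271,280),.058)]:
    print(n,plane(S,u,z),plane(D,v,z))
for n,u,z in[("t1",(318,290),.127),("t2",(443,271),.127),("base",(240,252),.02),("yellow",(460,234),.058),("jar",(382,323),.085),("tape",(348,224),.024),("hooktop",(161,130),.252)]: print(n,plane(S,u,z))
for n,u,z in[("pink",(254,320),.058),("cup",(318,368),.095),("hooktop",(430,275),.252),("basketbarL",(320,217),.17),("barR",(353,211),.17),("cork",(294,355),.02)]: print(n,plane(D,u,z))
a=cv2.imread("pics/scene0.png")[160:360,180:500];cv2.imwrite("pics/s0c.png",cv2.resize(a,(800,500),interpolation=cv2.INTER_CUBIC))
a=cv2.imread("pics/side0.png")[165:365,150:470];cv2.imwrite("pics/d0c.png",cv2.resize(a,(800,500),interpolation=cv2.INTER_CUBIC))
E
```

```text
clearA [0.419 0.025 0.058] [0.412 0.209 0.058]
clearB [0.439 0.117 0.058] [0.437 0.117 0.058]
clearC [0.416 0.217 0.058] [0.42  0.022 0.058]
amber [ 0.422 -0.066  0.058] [ 0.418 -0.069  0.058]
t1 [0.685 0.184 0.127]
t2 [0.471 0.413 0.127]
base [ 0.616 -0.104  0.02 ]
yellow [0.256 0.397 0.058]
jar [0.659 0.343 0.085]
tape [0.36  0.1   0.024]
hooktop [ 0.523 -0.432  0.252]
pink [ 0.304 -0.161  0.058]
cup [ 0.306 -0.376  0.095]
hooktop [ 0.532 -0.432  0.252]
basketbarL [ 0.589 -0.048  0.17 ]
barR [ 0.68  -0.077  0.17 ]
cork [ 0.334 -0.269  0.02 ]
```

View pics/wrist0.png

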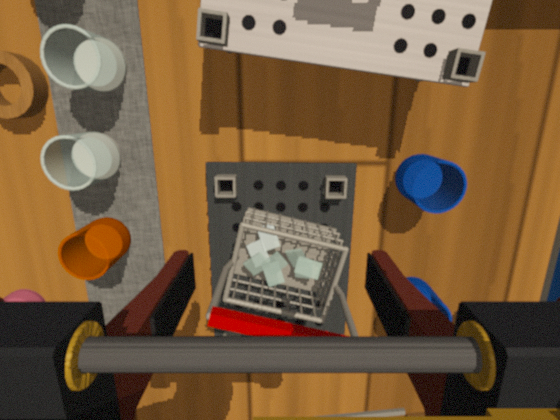

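View pics/d0c.png

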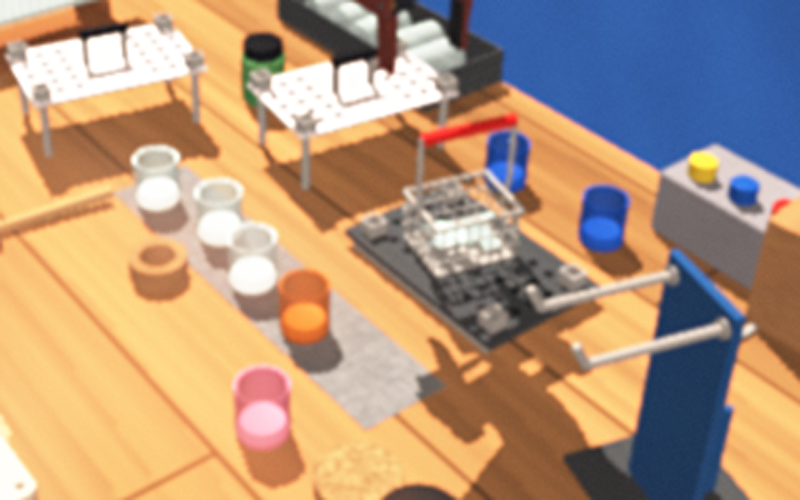

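```bash
cat >> h.py <<'E'
np.set_printoptions(precision=4,suppress=True)
def wyaw(T): return np.degrees(np.arctan2(T[1,1],T[0,1]))   # heading of tool y
def plan(targets,T=None):
    """targets: list of (x,y,z,heading of tool y in deg or None); prints scaled numbers, each at most one call"""
    T=pose() if T is None else T.copy()
    for x,y,z,h in targets:
        turn=0 if h is None else -(h-wyaw(T)+180)%360-180 if False else (0 if h is None else ((wyaw(T)-h+180)%360-180))
        d=np.array([x,y,z])-T[:3,3];Rl=T[:3,:3].T@d
        n=int(max(np.ceil(np.abs(turn)/30-.01),np.ceil(np.abs(d).max()/.17-.01),1))
        for i in range(n):
            sh=T[:3,:3].T@d/n/.2
            rows=int(np.ceil(max(np.linalg.norm(d)/n/.0625,abs(turn)/n/10.7)))
            print("  shift",np.round(sh,3).tolist(),"turn",round(turn/n/30,3),"minrows",rows)
            T[:3,3]+=d/n;T[:3,:3]=T[:3,:3]@R.from_euler("z",turn/n,degrees=True).as_matrix()
        print(" -> at",T[:3,3],"heading",round(wyaw(T),1))
E
sed -i 's/turn=0 if h is None else -(h.*$/turn=0 if h is None else (wyaw(T)-h+180)%360-180/' h.py
python3 -c "
from h import *
plan([(.48,-.2,.37,-90)])"
```

```text
shift [-0.333, -0.241, -0.26] turn 1.0 minrows 3
  shift [-0.409, -0.042, -0.26] turn 1.0 minrows 3
  shift [-0.376, 0.168, -0.26] turn 1.0 minrows 3
 -> at [ 0.48 -0.2   0.37] heading -90.0
```

>>> {"op": "step_arm", "data": {"commands": [[[-0.33,-0.24,-0.26,1,1],[-0.33,-0.24,-0.26,1,1],[-0.33,-0.24,-0.26,1,1]]]}}

```text
time: 0.52
ee_pos: [0.5767, -0.0676, 0.2679]
tcp_rot: [0.001, 0.868, 0.497, 0.001]
contact_force: [-0.3, -0.6, 0.0]
opening: 1.0
grip_force: 0.0
```

>>> {"op": "step_arm", "data": {"commands": [[[-0.41,-0.04,-0.26,1,1],[-0.41,-0.04,-0.26,1,1],[-0.41,-0.04,-0.26,1,1]]]}}

```text
time: 0.9
ee_pos: [0.5287, -0.1347, 0.32]
tcp_rot: [0.001, 0.967, 0.255, 0.001]
contact_force: [0.0, 0.8, 0.1]
opening: 1.0
grip_force: 0.0
```

>>> {"op": "step_arm", "data": {"commands": [[[-0.38,0.17,-0.26,1,1],[-0.38,0.17,-0.26,1,1],[-0.38,0.17,-0.26,1,1],[-0.38,0.17,-0.26,1,1],[-0.38,0.17,-0.26,1,1]]]}}

```text
time: 1.52
ee_pos: [0.4801, -0.2001, 0.3698]
tcp_rot: [-0.0, 1.0, 0.002, -0.0]
contact_force: [0.0, 0.3, -0.1]
opening: 1.001
grip_force: 0.0
```

```bash
python3 - <<'E'
from h import *
import pickle
T=pose();print(T)
W=cam("wrist");f=ctrl.grab_frame("wrist");g=ctrl.grab_frame("side");s=ctrl.grab_frame("scene")
cv2.imwrite("pics/w1.png",f);cv2.imwrite("pics/d1.png",g);cv2.imwrite("pics/s1.png",s)
pickle.dump(W,open("W1.pkl","wb"))
def redends(im):
    h=cv2.cvtColor(im,cv2.COLOR_BGR2HSV);m=(((h[...,0]<5)|(h[...,0]>174))&(h[...,1]>170)&(h[...,2]>110)).astype(np.uint8)
    n,l,st,c=cv2.connectedComponentsWithStats(m)
    for i in range(1,n):
        if st[i,4]>60:
            p=np.argwhere(l==i)[:,::-1].astype(np.float32);print(st[i],c[i],cv2.minAreaRect(p))
for n,im in(("w",f),("d",g),("s",s)): print(n);redends(im)
E
```

```text
[[ 1.      0.0033 -0.0008  0.4801]
 [ 0.0033 -1.      0.0004 -0.2001]
 [-0.0008 -0.0004 -1.      0.3698]
 [ 0.      0.      0.      1.    ]]
w
[135   0  24  94 945] [146.5259  45.0201] ((146.18421936035156, 45.85398483276367), (11.760509490966797, 94.03572845458984), 7.640407562255859)
[463 270  47  32 371] [481.2992 281.0701] ((481.86468505859375, 280.637939453125), (19.032669067382812, 53.82808303833008), 56.97612762451172)
d
[318 211  39  12 157] [336.9554 216.4204] ((337.0786437988281, 216.32589721679688), (4.8939313888549805, 38.34696960449219), 76.4295654296875)
s
[185 101  58  46 240] [214.6292 128.5   ] ((217.58238220214844, 125.73698425292969), (16.84052085876465, 67.95537567138672), 56.79343032836914)
[225 209  35  24 190] [242.1105 220.6211] ((242.63519287109375, 220.53216552734375), (5.3719987869262695, 38.91423416137695), 58.392494201660156)
[107 259  13  14 144] [113.1875 265.3889] ((113.0, 265.5), (13.0, 12.0), 90.0)
```

View pics/w1.png

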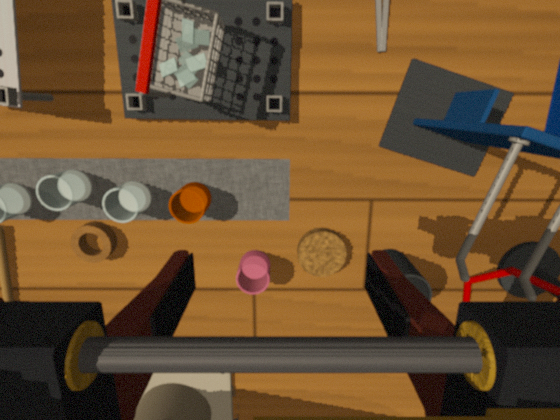

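```bash
python3 - <<'E'
from h import *
import pickle
W=pickle.load(open("W1.pkl","rb"));S=cam("scene");D=cam("side")
bs=cv2.boxPoints(((242.635,220.53),(5.372,38.914),58.392));bd=cv2.boxPoints(((337.079,216.326),(4.894,38.347),76.43))
def ends(b):
    e=[np.linalg.norm(b[i]-b[(i+1)%4]) for i in range(4)];i=int(np.argmin(e));j=(i+2)%4
    return np.array([(b[i]+b[(i+1)%4])/2,(b[j]+b[(j+1)%4])/2])
es,ed=ends(bs),ends(bd);print(es,ed)
print([plane(S,u,.17) for u in es],[plane(D,u,.17) for u in ed])
print("centre tri",tri(S,(242.635,220.53),D,(337.08,216.33)))
for z in(.165,.175):print("wrist pts",[plane(W,u,z) for u in((141,92),(154,2))])
print("prong ends",[plane(W,u,.235) for u in((516,141),(464,256))])
# base socket centres z=.036
print([plane(W,u,.036) for u in((124,9),(275,11),(134,102),(274,104))])
plan([(.40,-.34,.37,-90)])
E
```

```text
[[259.2056 210.3325]
 [226.0644 230.7275]] [[355.7173 211.8273]
 [318.4408 220.8247]]
[array([ 0.5738, -0.0612,  0.17  ]), array([ 0.679 , -0.0889,  0.17  ])] [array([ 0.6828, -0.0841,  0.17  ]), array([ 0.574 , -0.0601,  0.17  ])]
centre tri (array([ 0.6272, -0.0739,  0.1709]), np.float64(0.0024365444428877726))
wrist pts [array([ 0.578 , -0.0581,  0.165 ]), array([ 0.6594, -0.0796,  0.165 ])]
wrist pts [array([ 0.5775, -0.0619,  0.175 ]), array([ 0.6569, -0.0829,  0.175 ])]
prong ends [array([ 0.5361, -0.4053,  0.235 ]), array([ 0.4278, -0.3772,  0.235 ])]
[array([0.6846, 0.0014, 0.036 ]), array([ 0.683 , -0.1937,  0.036 ]), array([0.5702, 0.0019, 0.036 ]), array([ 0.5682, -0.1922,  0.036 ])]
  shift [-0.403, 0.699, -0.001] turn 0.004 minrows 3
 -> at [ 0.4  -0.34  0.37] heading -90.0
```

>>> {"op": "step_arm", "data": {"commands": [[[-0.4,0.7,0,0,1],[-0.4,0.7,0,0,1],[-0.4,0.7,0,0,1],[-0.4,0.7,0,0,1],[-0.4,0.7,0,0,1]]]}}

```text
time: 2.3
ee_pos: [0.4005, -0.3399, 0.3701]
tcp_rot: [-0.0, 1.0, 0.0, -0.0]
contact_force: [0.0, 0.7, 0.2]
opening: 1.003
grip_force: 0.0
```

```bash
python3 - <<'E'
from h import *
import pickle
W=cam("wrist");f=ctrl.grab_frame("wrist");cv2.imwrite("pics/w2.png",f);pickle.dump(W,open("W2.pkl","wb"))
print(W[1])
E
```

```text
[[ 0.0009 -0.9576 -0.288   0.4826]
 [-1.     -0.0011  0.0005 -0.3406]
 [-0.0008  0.288  -0.9576  0.5415]
 [ 0.      0.      0.      1.    ]]
```

View pics/w2.png

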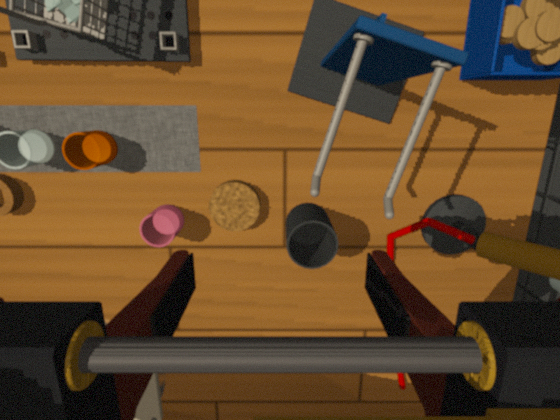

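```bash
python3 - <<'E'
from h import *
import pickle
W=pickle.load(open("W2.pkl","rb"));S=cam("scene");D=cam("side")
P=[plane(W,u,.235) for u in((362,42),(319,178),(440,70),(392,198))];print(P)
for a,b in((0,1),(2,3)):
    d=P[b]-P[a];print(np.linalg.norm(d),np.degrees(np.arctan2(-d[1],-d[0])))
d=P[2]-P[0];print(np.linalg.norm(d),np.degrees(np.arctan2(-d[1],-d[0])))
print("cup",plane(W,(307,212),.095)); 
# check projections in side/scene
for p in P: print(proj(S,p),proj(D,p))
E
```

```text
[array([ 0.534 , -0.4064,  0.235 ]), array([ 0.4233, -0.3755,  0.235 ]), array([ 0.5132, -0.4718,  0.235 ]), array([ 0.4049, -0.4426,  0.235 ])]
0.1149244849727545 -15.557591506845188
0.11211727126361361 -15.08919598099729
0.06864897773659683 72.33174772508832
cup [ 0.3499 -0.3769  0.095 ]
[166.0904 139.7426] [418.8004 274.8377]
[199.8151 124.1835] [368.156  288.1714]
[154.0022 128.8273] [438.9977 296.553 ]
[186.3922 114.2542] [387.7422 311.5499]
```

```bash
python3 - <<'E'
from h import *
plan([(.6275,-.074,.27,-103.5),(.6275,-.074,.17,None),(.6275,-.074,.31,None)])
E
```

```text
shift [0.568, -0.663, 0.251] turn 0.226 minrows 3
  shift [0.485, -0.726, 0.251] turn 0.226 minrows 3
 -> at [ 0.6275 -0.074   0.27  ] heading -103.5
  shift [0.0, 0.0, 0.5] turn 0.0 minrows 2
 -> at [ 0.6275 -0.074   0.17  ] heading -103.5
  shift [-0.0, -0.0, -0.7] turn 0.0 minrows 3
 -> at [ 0.6275 -0.074   0.31  ] heading -103.5
```

>>> {"op": "step_arm", "data": {"commands": [[[0.57,-0.66,0.25,0.23,1],[0.57,-0.66,0.25,0.23,1],[0.57,-0.66,0.25,0.23,1]]]}}

```text
time: 2.72
ee_pos: [0.5157, -0.2054, 0.3199]
tcp_rot: [-0.0, 0.998, -0.059, 0.0]
contact_force: [0.8, -1.1, 0.2]
opening: 0.997
grip_force: 0.0
```

>>> {"op": "step_arm", "data": {"commands": [[[0.485,-0.725,0.25,0.23,1],[0.485,-0.725,0.25,0.23,1],[0.485,-0.725,0.25,0.23,1],[0.485,-0.725,0.25,0.23,1],[0.485,-0.725,0.25,0.23,1]]]}}

```text
time: 3.35
ee_pos: [0.6277, -0.075, 0.2702]
tcp_rot: [0.0, 0.993, -0.119, -0.0]
contact_force: [0.0, -0.2, 0.2]
opening: 1.005
grip_force: 0.0
```

```bash
python3 - <<'E'
from h import *
import pickle
T=pose();print(T[:3,3],wyaw(T))
W=cam("wrist");f=ctrl.grab_frame("wrist");cv2.imwrite("pics/w3.png",f)
h=cv2.cvtColor(f,cv2.COLOR_BGR2HSV);m=(((h[...,0]<5)|(h[...,0]>174))&(h[...,1]>170)&(h[...,2]>110)).astype(np.uint8)
n,l,st,c=cv2.connectedComponentsWithStats(m)
for i in range(1,n):
    if st[i,4]>100:
        p=np.argwhere(l==i)[:,::-1].astype(np.float32);r=cv2.minAreaRect(p);b=cv2.boxPoints(r);print(st[i],r);print([plane(W,q,.175) for q in b])
plan([(.6275,-.074,.17,-103.5)])
E
```

```text
[ 0.6277 -0.075   0.2702] -103.66475427017728
[ 272  142   14  133 1461] ((278.5, 208.0), (132.0, 13.0), 90.0)
[array([ 0.6855, -0.083 ,  0.175 ]), array([ 0.6832, -0.0925,  0.175 ]), array([ 0.5762, -0.0671,  0.175 ]), array([ 0.5788, -0.0564,  0.175 ])]
  shift [-0.003, -0.009, 0.503] turn -0.008 minrows 2
 -> at [ 0.6275 -0.074   0.17  ] heading -103.5
```

>>> {"op": "step_arm", "data": {"commands": [[[0.015,0,0.25,0,1],[0.015,0,0.5,0,1],[0.015,0,0.5,0,1],[0.015,0,0.5,0,1],[0.015,0,0.5,0,0],[0.015,0,0.5,0,0],[0.015,0,0.5,0,0],[0.015,0,0.5,0,0],[0.015,0,0.5,0,0],[0.015,0,0.5,0,0],[0.015,0,0.5,0,0],[0.015,0,0.5,0,0]]], "squeeze": 35}}

```text
time: 4.9
ee_pos: [0.6309, -0.0768, 0.1702]
tcp_rot: [0.0, 0.993, -0.12, -0.0]
contact_force: [1.2, -0.3, 0.8]
opening: 0.127
grip_force: 0.0
```

>>> {"op": "step_arm", "data": {"commands": [[[0,0,-0.1,0,0],[0,0,-0.3,0,0],[0,0,-0.5,0,0],[0,0,-0.58,0,0],[0,0,-0.58,0,0],[0,0,-0.58,0,0]]]}}

```text
time: 5.65
ee_pos: [0.63, -0.0767, 0.2847]
tcp_rot: [-0.0, 0.993, -0.12, -0.001]
contact_force: [0.1, 0.7, -0.7]
opening: 0.006
grip_force: 0.0
```

```bash
python3 - <<'E'
from h import *
s=ctrl.get_state();print(s["contact_force"],s["opening"],s["grip_force"],s["qpos"])
e=np.array([np.cos(np.radians(-15.3)),np.sin(np.radians(-15.3))]);seat=np.array([.462,-.422])
a=seat-.17*e;b=seat
print(a)
plan([(.45,-.2,.286,-40),(a[0],a[1],.286,-15.3),(b[0],b[1],.286,-15.3),(b[0],b[1],.243,None)])
E
```

```text
[ 0.1246  0.7433 -0.7332] 0.006138503642421088 0.0 [-0.14    0.3705  1.5397 -0.      1.2339  1.6717]
[ 0.298  -0.3771]
  shift [-0.242, 0.271, -0.001] turn -0.709 minrows 2
  shift [-0.324, 0.165, -0.001] turn -0.709 minrows 2
  shift [-0.362, 0.036, -0.001] turn -0.709 minrows 2
 -> at [ 0.45  -0.2    0.286] heading -40.0
  shift [-0.583, -0.006, 0.001] turn -0.412 minrows 2
  shift [-0.569, -0.131, 0.001] turn -0.412 minrows 2
 -> at [ 0.298  -0.3771  0.286 ] heading -15.3
  shift [-0.0, 0.85, -0.002] turn 0.0 minrows 3
 -> at [ 0.462 -0.422  0.286] heading -15.3
  shift [0.0, 0.001, 0.215] turn 0.0 minrows 1
 -> at [ 0.462 -0.422  0.243] heading -15.3
```

>>> {"op": "step_arm", "data": {"commands": [[[0,0,0,0,1],[0,0,0,0,1],[0,0,0,0,1],[0,0,0,0,1],[0,0,0,0,1],[0,0,0,0,1],[0,0,0,0,1],[0,0,0,0,1]]]}}

```text
time: 6.65
ee_pos: [0.6309, -0.0769, 0.2863]
tcp_rot: [0.0, 0.993, -0.12, 0.0]
contact_force: [-0.0, -0.9, 0.1]
opening: 0.881
grip_force: 0.0
```

```bash
cat >> h.py <<'E'
def redbar(f,W,z):
    h=cv2.cvtColor(f,cv2.COLOR_BGR2HSV);m=(((h[...,0]<5)|(h[...,0]>174))&(h[...,1]>170)&(h[...,2]>110)).astype(np.uint8)
    n,l,st,c=cv2.connectedComponentsWithStats(m)
    for i in range(1,n):
        if st[i,4]>100:
            r=cv2.minAreaRect(np.argwhere(l==i)[:,::-1].astype(np.float32));b=np.array([plane(W,q,z) for q in cv2.boxPoints(r)])
            e=b[1]-b[0] if np.linalg.norm(b[1]-b[0])>np.linalg.norm(b[2]-b[1]) else b[2]-b[1]
            print("red",st[i],b.mean(0),"len",np.linalg.norm(e),"dir",np.degrees(np.arctan2(e[1],e[0]))%180)
E
python3 - <<'E'
from h import *
T=pose();print(T[:3,3],wyaw(T),ctrl.get_state()["opening"])
W=cam("wrist");f=ctrl.grab_frame("wrist");redbar(f,W,.175);redbar(ctrl.grab_frame("side"),cam("side"),.175)
E
```

```text
[ 0.6309 -0.0769  0.2863] -103.80188507493206 0.88076300543338
red [ 271  144   13  126 1286] [ 0.6314 -0.0745  0.175 ] len 0.11011037150568474 dir 166.3776015423231
red [318 211  38  12 154] [ 0.6219 -0.0777  0.175 ] len 0.11011104205314905 dir 167.74183374143263
```

>>> {"op": "step_arm", "data": {"commands": [[[0,-0.01,0.3,0,1],[0,-0.01,0.58,0,1],[0,-0.01,0.58,0,1],[0,-0.01,0.58,0,1],[0,-0.01,0.58,0,0],[0,-0.01,0.58,0,0],[0,-0.01,0.58,0,0],[0,-0.01,0.58,0,0],[0,-0.01,0.58,0,0],[0,-0.01,0.58,0,0],[0,-0.01,0.58,0,0],[0,-0.01,0.58,0,0],[0,-0.01,0.58,0,0],[0,-0.01,0.58,0,0],[0,-0.01,0.58,0,0]]], "squeeze": 35}}

```text
time: 8.62
ee_pos: [0.6314, -0.0749, 0.1703]
tcp_rot: [-0.0, 0.993, -0.12, 0.0]
contact_force: [-0.0, -0.6, 0.4]
opening: 0.01
grip_force: 0.0
```

>>> {"op": "step_arm", "data": {"commands": [[[0,0,-0.05,0,0],[0,0,-0.2,0,0],[0,0,-0.4,0,0],[0,0,-0.58,0,0],[0,0,-0.58,0,0],[0,0,-0.58,0,0]]]}}

```text
time: 9.38
ee_pos: [0.631, -0.0748, 0.286]
tcp_rot: [-0.0, 0.993, -0.12, -0.0]
contact_force: [0.4, -0.2, -1.2]
opening: 0.008
grip_force: 0.0
```

```bash
python3 - <<'E'
from h import *
T=pose();print(T[:3,3],wyaw(T))
W=cam("wrist");f=ctrl.grab_frame("wrist");redbar(f,W,.29);redbar(ctrl.grab_frame("side"),cam("side"),.286)
e=np.array([np.cos(np.radians(-15.3)),np.sin(np.radians(-15.3))]);seat=np.array([.462,-.422])
a=seat-.17*e;b=seat
plan([(.45,-.2,.286,-45),(a[0],a[1],.286,-15.3),(b[0],b[1],.286,-15.3),(b[0],b[1],.243,None)])
E
```

```text
[ 0.631  -0.0748  0.286 ] -103.80058778771573
red [ 274  144   13  111 1183] [ 0.6677 -0.0838  0.29  ] len 0.056663127603797464 dir 165.07434110594198
red [319 211  37  12 155] [ 0.4945 -0.2066  0.286 ] len 0.08980776570985467 dir 167.74183742084435
  shift [-0.364, 0.412, -0.002] turn -0.98 minrows 3
  shift [-0.519, 0.18, -0.002] turn -0.98 minrows 3
 -> at [ 0.45  -0.2    0.286] heading -45.0
  shift [-0.582, 0.044, 0.001] turn -0.495 minrows 2
  shift [-0.574, -0.106, 0.001] turn -0.495 minrows 2
 -> at [ 0.298  -0.3771  0.286 ] heading -15.3
  shift [-0.0, 0.85, -0.002] turn 0.0 minrows 3
 -> at [ 0.462 -0.422  0.286] heading -15.3
  shift [0.0, 0.001, 0.215] turn 0.0 minrows 1
 -> at [ 0.462 -0.422  0.243] heading -15.3
```

```bash
python3 - <<'E'
from h import *
f=ctrl.grab_frame("wrist");cv2.imwrite("pics/w4.png",f);redbar(f,cam("wrist"),.175)
s=ctrl.grab_frame("scene");d=ctrl.grab_frame("side")
a=cv2.resize(s[110:300,150:340],(400,400));b=cv2.resize(d[110:300,250:440],(400,400));cv2.imwrite("pics/sd4.png",np.hstack([a,b]))
E
```

```text
red [ 274  143   13  126 1193] [ 0.6316 -0.0748  0.175 ] len 0.10948022286871116 dir 165.05223470034753
```

View pics/sd4.png

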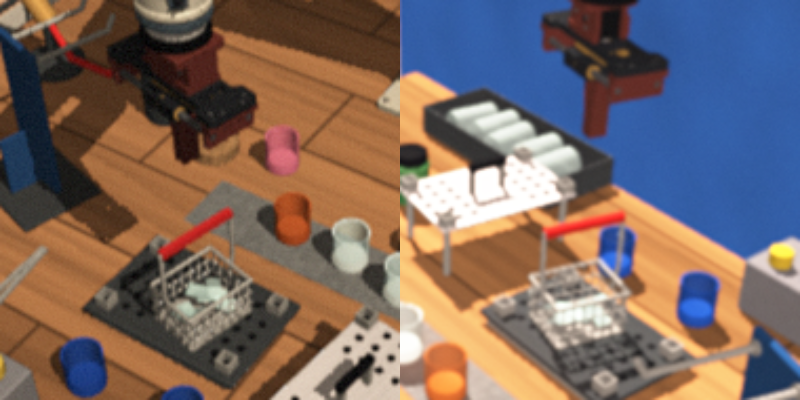

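```bash
python3 - <<'E'
from h import *
S=cam("scene");D=cam("side")
for z in(.267,.286): print(proj(S,(.631,-.075,z)),proj(D,(.631,-.075,z)))
print("tip tri",tri(S,(150+187/2.105,110+155/2.105),D,(250+195/2.105,110+135/2.105)))
print("bar tri",tri(S,(150+195/2.105,110+233/2.105),D,(250+185/2.105,110+224/2.105)))
print(ctrl.tips_ahead)
E
```

```text
[239.4492 193.2553] [341.6782 183.3188]
[238.935  187.3865] [342.2537 176.5226]
tip tri (array([ 0.6282, -0.0775,  0.2946]), np.float64(0.0013131994556380563))
bar tri (array([ 0.6283, -0.0744,  0.1707]), np.float64(0.0004142477459887636))
0.019
```

>>> {"op": "step_arm", "data": {"commands": [[[0,0,0,0,1],[0,0,0,0,1],[0,0,0,0,1],[0,0,0,0,1],[0,0,0,0,1],[0,0,0,0,1],[0,0,0.3,0,1],[0,0,0.58,0,1],[0,0,0.62,0,1],[0,0,0.66,0,1],[0,0,0.7,0,1],[0,0,0.7,0,1]]]}}

```text
time: 11.12
ee_pos: [0.6319, -0.075, 0.1472]
tcp_rot: [0.0, 0.993, -0.12, 0.001]
contact_force: [0.4, 0.1, -0.2]
opening: 1.001
grip_force: 0.0
```

>>> {"op": "step_arm", "data": {"commands": [[[0,0,0,0,0],[0,0,0,0,0],[0,0,0,0,0],[0,0,0,0,0],[0,0,0,0,0],[0,0,0,0,0],[0,0,0,0,0],[0,0,0,0,0],[0,0,0,0,0],[0,0,0,0,0],[0,0,0,0,0],[0,0,0,0,0]]], "squeeze": 35}}

```text
time: 12.62
ee_pos: [0.6313, -0.0749, 0.1463]
tcp_rot: [-0.0, 0.993, -0.12, -0.0]
contact_force: [0.1, -0.8, 0.7]
opening: 0.112
grip_force: 35.0
```

```bash
python3 - <<'E'
from h import *
T=pose();print(T[:3,3],wyaw(T))
s=ctrl.grab_frame("scene");d=ctrl.grab_frame("side")
redbar(ctrl.grab_frame("wrist"),cam("wrist"),.175)
a=cv2.resize(s[160:260,180:280],(400,400));b=cv2.resize(d[150:250,290:390],(400,400));cv2.imwrite("pics/sd5.png",np.hstack([a,b]))
E
```

```text
[ 0.6313 -0.0749  0.1463] -103.7985790510992
red [ 268  176   24  160 3330] [ 0.6476 -0.0788  0.175 ] len 0.07725167032244594 dir 166.7605250662336
red [270 372  20  22 418] [ 0.5829 -0.0629  0.175 ] len 0.012938449119340046 dir 166.66547437034674
```

>>> {"op": "step_arm", "data": {"commands": [[[0,0,-0.05,0,0],[0,0,-0.2,0,0],[0,0,-0.4,0,0],[0,0,-0.58,0,0],[0,0,-0.58,0,0],[0,0,-0.58,0,0]]]}}

```text
time: 13.52
ee_pos: [0.6305, -0.0748, 0.2612]
tcp_rot: [-0.0, 0.993, -0.12, -0.001]
contact_force: [-0.4, 0.4, -2.5]
opening: 0.113
grip_force: 35.0
```

```bash
python3 - <<'E'
from h import *
T=pose();print(T[:3,3],wyaw(T),ctrl.get_state()["grip_force"])
redbar(ctrl.grab_frame("wrist"),cam("wrist"),T[2,3]+.024)
redbar(ctrl.grab_frame("side"),cam("side"),T[2,3]+.024)
e=np.array([np.cos(np.radians(-15.3)),np.sin(np.radians(-15.3))]);seat=np.array([.462,-.422])
a=seat-.17*e;b=seat
plan([(.45,-.2,.262,-45),(a[0],a[1],.262,-15.3),(b[0],b[1],.262,-15.3),(b[0],b[1],.219,None)])
E
```

```text
[ 0.6305 -0.0748  0.2612] -103.8003015593111 34.99627411365509
red [ 268  177   24  159 3336] [ 0.6445 -0.0781  0.2852] len 0.07911090391104203 dir 166.76446735911867
red [271 372  19  20 348] [ 0.5786 -0.0622  0.2852] len 0.012060366506561167 dir 165.80497785862732
  shift [-0.363, 0.412, -0.003] turn -0.98 minrows 3
  shift [-0.518, 0.18, -0.003] turn -0.98 minrows 3
 -> at [ 0.45  -0.2    0.262] heading -45.0
  shift [-0.582, 0.044, 0.001] turn -0.495 minrows 2
  shift [-0.574, -0.106, 0.001] turn -0.495 minrows 2
 -> at [ 0.298  -0.3771  0.262 ] heading -15.3
  shift [-0.0, 0.85, -0.003] turn 0.0 minrows 3
 -> at [ 0.462 -0.422  0.262] heading -15.3
  shift [0.0, 0.001, 0.215] turn 0.0 minrows 1
 -> at [ 0.462 -0.422  0.219] heading -15.3
```

>>> {"op": "step_arm", "data": {"commands": [[[-0.12,0.14,0,-0.33,0],[-0.24,0.28,0,-0.66,0],[-0.36,0.41,0,-0.98,0],[-0.36,0.41,0,-0.98,0]]]}}

```text
time: 14.12
ee_pos: [0.5394, -0.1381, 0.2609]
tcp_rot: [-0.001, 0.991, 0.135, -0.002]
contact_force: [0.1, -0.2, -2.9]
opening: 0.107
grip_force: 35.0
```

>>> {"op": "step_arm", "data": {"commands": [[[-0.17,0.06,0,-0.33,0],[-0.35,0.12,0,-0.66,0],[-0.52,0.18,0,-0.98,0],[-0.52,0.18,0,-0.98,0]]]}}

```text
time: 14.62
ee_pos: [0.45, -0.2004, 0.2615]
tcp_rot: [-0.001, 0.924, 0.381, -0.001]
contact_force: [0.8, -0.4, -2.6]
opening: 0.113
grip_force: 35.0
```

>>> {"op": "step_arm", "data": {"commands": [[[-0.2,0.015,0,-0.17,0],[-0.4,0.03,0,-0.33,0],[-0.58,0.04,0,-0.5,0],[-0.58,0.04,0,-0.5,0]]]}}

```text
time: 15.12
ee_pos: [0.3749, -0.2886, 0.2619]
tcp_rot: [-0.0, 0.867, 0.498, 0.0]
contact_force: [0.3, -0.6, -2.5]
opening: 0.115
grip_force: 35.0
```

>>> {"op": "step_arm", "data": {"commands": [[[-0.2,-0.035,0,-0.17,0],[-0.4,-0.07,0,-0.33,0],[-0.575,-0.105,0,-0.5,0],[-0.575,-0.105,0,-0.5,0],[-0.575,-0.105,0,-0.5,0]]]}}

```text
time: 15.75
ee_pos: [0.3004, -0.3761, 0.2619]
tcp_rot: [-0.0, 0.794, 0.608, 0.0]
contact_force: [0.7, -0.2, -1.8]
opening: 0.106
grip_force: 35.0
```

```bash
python3 - <<'E'
from h import *
T=pose();print(T[:3,3],wyaw(T),ctrl.get_state()["grip_force"])
d=ctrl.grab_frame("side");redbar(d,cam("side"),T[2,3]+.024)
w=ctrl.grab_frame("wrist")
cv2.imwrite("pics/sd6.png",np.hstack([cv2.resize(d[160:400,220:460],(400,400)),cv2.resize(w,(400,400))]))
e=np.array([np.cos(np.radians(-15.3)),np.sin(np.radians(-15.3))]);b=np.array([.462,-.422])
plan([(b[0],b[1],.262,-15.3),(b[0],b[1],.219,None)])
E
```

```text
[ 0.3004 -0.3761  0.2619] -15.1224400992016 34.99946057796478
red [320 288  19  28 189] [ 0.294  -0.3987  0.2859] len 0.0693808713371003 dir 69.01323216885343
  shift [-0.013, 0.84, 0.0] turn 0.01 minrows 3
 -> at [ 0.462 -0.422  0.262] heading -15.3
  shift [-0.0, 0.0, 0.215] turn 0.0 minrows 1
 -> at [ 0.462 -0.422  0.219] heading -15.3
```

View pics/sd6.png

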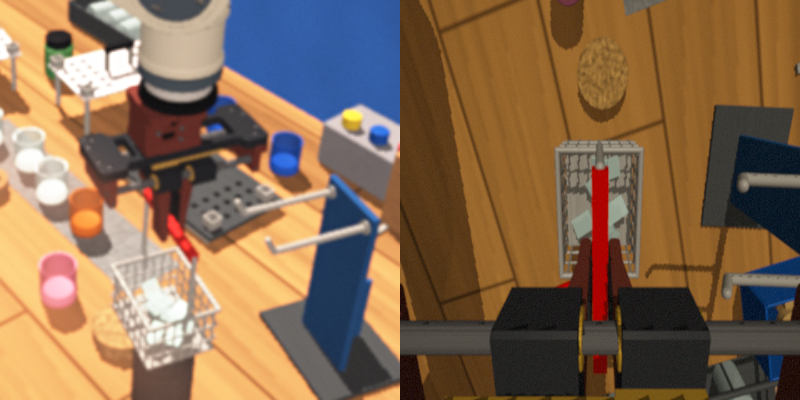

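>>> {"op": "step_arm", "data": {"commands": [[[-0.01,0.15,0,0,0],[-0.01,0.35,0,0,0],[-0.01,0.55,0,0,0],[-0.01,0.75,0,0,0],[-0.01,0.84,0,0,0],[-0.01,0.84,0,0,0],[-0.01,0.84,0,0,0]]]}}

```text
time: 16.73
ee_pos: [0.46, -0.4215, 0.262]
tcp_rot: [-0.001, 0.793, 0.609, -0.0]
contact_force: [0.2, -0.3, -3.3]
opening: 0.112
grip_force: 35.0
```

```bash
python3 - <<'E'
from h import *
T=pose();print(T[:3,3],wyaw(T),ctrl.get_state()["contact_force"])
d=ctrl.grab_frame("side");redbar(d,cam("side"),T[2,3]+.024)
w=ctrl.grab_frame("wrist")
cv2.imwrite("pics/sd7.png",np.hstack([cv2.resize(d[180:420,300:540],(400,400)),cv2.resize(w,(400,400))]))
E
```

```text
[ 0.46   -0.4215  0.262 ] -15.005126587086433 [ 0.2405 -0.3024 -3.3294]
red [403 269  22  25 198] [ 0.4531 -0.4474  0.286 ] len 0.06277667003531241 dir 72.71463087615577
```

View pics/sd7.png

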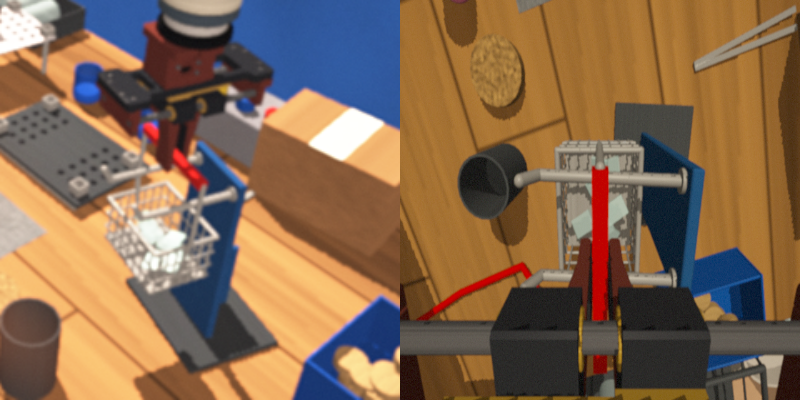

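>>> {"op": "step_arm", "data": {"commands": [[[0,0,0.08,0,0],[0,0,0.16,0,0],[0,0,0.19,0,0],[0,0,0.215,0,0],[0,0,0.215,0,0],[0,0,0.215,0,0]]]}}

```text
time: 17.58
ee_pos: [0.4609, -0.4221, 0.2201]
tcp_rot: [-0.0, 0.793, 0.609, -0.0]
contact_force: [-3.5, 3.4, 4.3]
opening: 0.109
grip_force: 35.0
```

>>> {"op": "step_arm", "data": {"commands": [[[0,0,0,0,0.3],[0,0,0,0,0.3],[0,0,0,0,0.6],[0,0,0,0,0.6],[0,0,0,0,0.6],[0,0,0,0,0.6],[0,0,-0.15,0,0.6],[0,0,-0.5,0,0.6],[0,0,-0.8,0,0.6],[0,0,-0.8,0,0.6],[0,0,-0.8,0,0.6]]]}}

```text
time: 18.95
ee_pos: [0.461, -0.422, 0.3791]
tcp_rot: [0.0, 0.793, 0.609, 0.0]
contact_force: [-0.5, -0.0, -0.7]
opening: 0.604
grip_force: 0.0
```

```bash
python3 - <<'E'
from h import *
T=pose();print(T[:3,3],wyaw(T))
redbar(ctrl.grab_frame("side"),cam("side"),.244);redbar(ctrl.grab_frame("wrist"),cam("wrist"),.249)
plan([(.43,-.12,.37,0)])
E
```

```text
[ 0.461  -0.422   0.3791] -14.99659690801195
red [385 272  37  40 288] [ 0.4621 -0.4231  0.244 ] len 0.11434573643103162 dir 72.85483702619841
red [ 275  143   12  119 1206] [ 0.4628 -0.4253  0.249 ] len 0.10922843207310808 dir 75.32285504587402
red [ 39 245 168  70 886] [ 0.2937 -0.4556  0.249 ] len 0.17560368781194563 dir 3.2022025019560947
  shift [0.708, -0.269, 0.02] turn -0.25 minrows 3
  shift [0.737, -0.174, 0.02] turn -0.25 minrows 3
 -> at [ 0.43 -0.12  0.37] heading 0.0
```

```bash
python3 - <<'E'
from h import *
plan([(.43,.05,.37,0)])
E
```

```text
shift [0.746, -0.252, 0.014] turn -0.167 minrows 3
  shift [0.765, -0.186, 0.014] turn -0.167 minrows 3
  shift [0.778, -0.119, 0.014] turn -0.167 minrows 3
 -> at [0.43 0.05 0.37] heading 0.0
```

>>> {"op": "step_arm", "data": {"commands": [[[0.75,-0.25,0,-0.17,0.8],[0.75,-0.25,0,-0.17,0.8],[0.75,-0.25,0,-0.17,0.8]]]}}

```text
time: 19.42
ee_pos: [0.4504, -0.2615, 0.3772]
tcp_rot: [-0.002, 0.765, 0.644, -0.0]
contact_force: [0.7, 0.5, -0.1]
opening: 0.796
grip_force: 0.0
```

>>> {"op": "step_arm", "data": {"commands": [[[0.765,-0.185,0,-0.17,0.8],[0.765,-0.185,0,-0.17,0.8],[0.765,-0.185,0,-0.17,0.8]]]}}

```text
time: 19.8
ee_pos: [0.4401, -0.1047, 0.3775]
tcp_rot: [-0.002, 0.736, 0.677, -0.001]
contact_force: [1.2, -0.4, 1.0]
opening: 0.802
grip_force: 0.0
```

>>> {"op": "step_arm", "data": {"commands": [[[0.78,-0.12,0.02,-0.16,0.8],[0.78,-0.12,0.02,-0.16,0.8],[0.78,-0.12,0.02,-0.16,0.8],[0.78,-0.12,0.02,-0.16,0.8],[0.78,-0.12,0.02,-0.16,0.8]]]}}

```text
time: 20.42
ee_pos: [0.4302, 0.0497, 0.3743]
tcp_rot: [-0.001, 0.707, 0.707, -0.001]
contact_force: [0.0, -0.3, -0.0]
opening: 0.797
grip_force: 0.0
```

```bash
python3 - <<'E'
from h import *
T=pose();print(T[:3,3],wyaw(T))
W=cam("wrist");f=ctrl.grab_frame("wrist");cv2.imwrite("pics/w8.png",f);import pickle;pickle.dump(W,open("W8.pkl","wb"))
h=cv2.cvtColor(f,cv2.COLOR_BGR2HSV)
m=((h[...,1]<60)&(h[...,2]>150)).astype(np.uint8);a=((h[...,0]<12)&(h[...,1]>200)&(h[...,2]>120)).astype(np.uint8)
for nm,mm in(("clear",m),("amber",a)):
    n,l,st,c=cv2.connectedComponentsWithStats(mm)
    for i in range(1,n):
        if st[i,4]>150 and st[i,1]<300: print(nm,st[i],c[i],plane(W,c[i],.01)[:2],plane(W,c[i],.058)[:2])
E
```

```text
[0.4302 0.0497 0.3743] 0.0212630612430444
clear [  386     0   174   132 14277] [478.9092  60.8742] [0.7158 0.1934] [0.6904 0.1876]
clear [ 253    9   41   46 1075] [273.5442  35.2009] [0.4237 0.2263] [0.4246 0.2175]
clear [458  64  41  22 638] [478.3934  73.9906] [0.7179 0.176 ] [0.6924 0.1718]
clear [ 271   94   38   40 1038] [288.7611 113.843 ] [0.4459 0.1207] [0.4447 0.1214]
clear [259 159  36  40 866] [276.7771 176.3938] [0.4279 0.0268] [0.4284 0.0359]
```

View pics/w8.png

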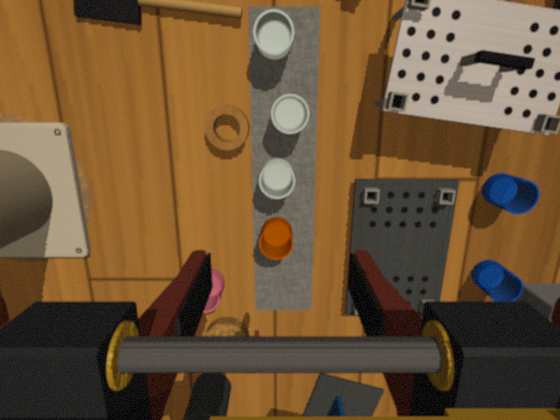

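```bash
python3 - <<'E'
from h import *
import pickle
W=pickle.load(open("W8.pkl","rb"));S=cam("scene");D=cam("side")
for n,u in(("A",(274,29)),("B",(290,114.5)),("C",(277,180)),("amb",(276,239))):
    p=plane(W,u,.058);print(n,p,"scene",proj(S,p),"side",proj(D,p),"foot",proj(W,[p[0],p[1],0]))
print("base",[plane(W,u,.036) for u in((372,197),(446,197))])
g=cv2.imread("pics/s1.png");cv2.imwrite("pics/s1c.png",cv2.resize(g[195:275,270:400],(780,480),interpolation=cv2.INTER_CUBIC))
E
```

```text
A [0.4252 0.2246 0.058 ] scene [378.0844 247.27  ] side [213.165  227.1797] foot [274.7102  37.9192]
B [0.4464 0.1206 0.058 ] scene [340.7842 237.025 ] side [239.0172 241.2484] foot [288.9763 113.8606]
C [0.4287 0.0306 0.058 ] scene [316.1115 220.8398] side [252.0015 259.154 ] foot [277.3355 172.7859]
amb [ 0.4271 -0.0593  0.058 ] scene [289.945 208.775] side [271.6309 276.6582] foot [276.4167 226.4291]
base [array([0.5721, 0.0003, 0.036 ]), array([0.6839, 0.0004, 0.036 ])]
```

View pics/s1c.png

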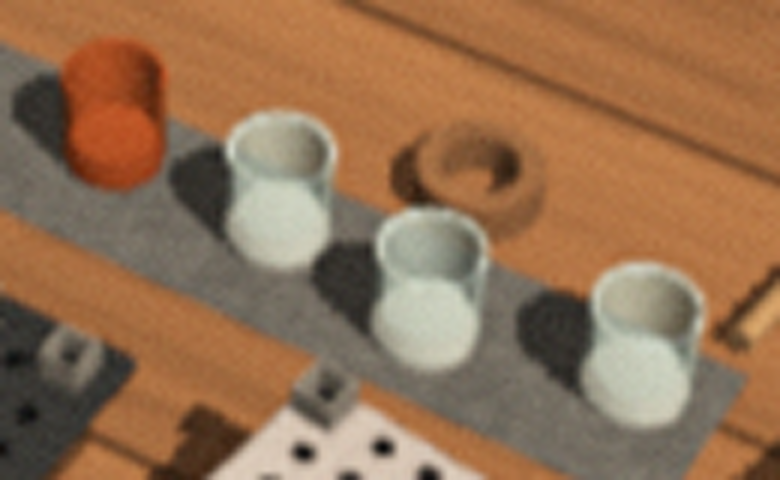

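```bash
python3 - <<'E'
from h import *
plan([(.427,.029,.19,0),(.427,.029,.018,None),(.427,.029,.13,None),(.627,-.1625,.13,0),(.627,-.1625,.039,None),(.627,-.1625,.13,None)])
E
```

```text
shift [-0.051, -0.008, 0.461] turn -0.001 minrows 2
  shift [-0.051, -0.008, 0.461] turn -0.001 minrows 2
 -> at [0.427 0.029 0.19 ] heading 0.0
  shift [0.0, 0.001, 0.43] turn 0.0 minrows 2
  shift [0.0, 0.001, 0.43] turn 0.0 minrows 2
 -> at [0.427 0.029 0.018] heading 0.0
  shift [-0.0, -0.001, -0.56] turn 0.0 minrows 2
 -> at [0.427 0.029 0.13 ] heading 0.0
  shift [-0.479, 0.5, -0.001] turn 0.0 minrows 3
  shift [-0.479, 0.5, -0.001] turn 0.0 minrows 3
 -> at [ 0.627  -0.1625  0.13  ] heading -0.0
  shift [0.0, 0.001, 0.455] turn 0.0 minrows 2
 -> at [ 0.627  -0.1625  0.039 ] heading -0.0
  shift [-0.0, -0.001, -0.455] turn 0.0 minrows 2
 -> at [ 0.627  -0.1625  0.13  ] heading -0.0
```

>>> {"op": "step_arm", "data": {"commands": [[[-0.1,-0.02,0.3,0,1],[-0.1,-0.02,0.6,0,1],[-0.1,-0.02,0.92,0,1],[-0.1,-0.02,0.92,0,1],[-0.1,-0.02,0.92,0,1]]]}}

```text
time: 21.1
ee_pos: [0.4278, 0.0296, 0.1928]
tcp_rot: [0.0, 0.708, 0.707, 0.0]
contact_force: [0.6, -0.5, 0.4]
opening: 1.002
grip_force: 0.0
```

>>> {"op": "step_arm", "data": {"commands": [[[0,0,0.3,0,1],[0,0,0.5,0,1],[0,0,0.65,0,1],[0,0,0.78,0,1],[0,0,0.86,0,1],[0,0,0.86,0,1],[0,0,0.86,0,0],[0,0,0.86,0,0],[0,0,0.86,0,0],[0,0,0.86,0,0],[0,0,0.86,0,0],[0,0,0.86,0,0],[0,0,0.86,0,0]]], "squeeze": 15}}

```text
time: 22.72
ee_pos: [0.4266, 0.0302, 0.0196]
tcp_rot: [0.0, 0.707, 0.707, 0.0]
contact_force: [-0.9, -0.7, 7.0]
opening: 0.587
grip_force: 15.0
```

>>> {"op": "step_arm", "data": {"commands": [[[0,0,-0.03,0,0],[0,0,-0.15,0,0],[0,0,-0.35,0,0],[0,0,-0.56,0,0],[0,0,-0.56,0,0]]]}}

```text
time: 23.35
ee_pos: [0.4287, 0.0303, 0.134]
tcp_rot: [0.002, 0.707, 0.707, 0.002]
contact_force: [-0.1, 0.3, -1.8]
opening: 0.589
grip_force: 15.0
```

>>> {"op": "step_arm", "data": {"commands": [[[-0.15,0.15,0,0,0],[-0.35,0.36,0,0,0],[-0.55,0.57,0,0,0],[-0.75,0.78,0,0,0],[-0.9,0.94,0,0,0],[-0.96,1,0,0,0],[-0.96,1,0,0,0],[-0.96,1,0,0,0]]]}}

```text
time: 24.35
ee_pos: [0.625, -0.1606, 0.1305]
tcp_rot: [-0.001, 0.707, 0.707, -0.001]
contact_force: [0.6, 0.2, -1.5]
opening: 0.587
grip_force: 15.0
```

```bash
python3 - <<'E'
from h import *
T=pose();s=ctrl.get_state();print(T[:3,3],wyaw(T),s["contact_force"],s["grip_force"],s["opening"])
f=ctrl.grab_frame("wrist");d=ctrl.grab_frame("side");cv2.imwrite("pics/w9.png",np.hstack([cv2.resize(f,(400,400)),cv2.resize(d[150:350,240:440],(400,400))]))
plan([(.627,-.1625,.040,0)])
E
```

```text
[ 0.625  -0.1606  0.1305] 0.03556011800561964 [ 0.6143  0.1878 -1.4943] 14.99995931982994 0.5868283315313271
  shift [-0.01, 0.008, 0.456] turn 0.002 minrows 2
 -> at [ 0.627  -0.1625  0.04  ] heading -0.0
```

View pics/w9.png

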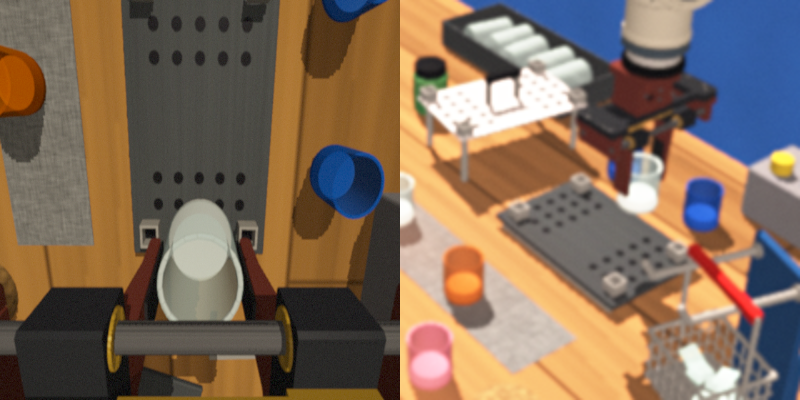

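>>> {"op": "step_arm", "data": {"commands": [[[-0.01,0.01,0.15,0,0],[-0.01,0.01,0.3,0,0],[-0.01,0.01,0.4,0,0],[-0.01,0.01,0.43,0,0],[-0.01,0.01,0.45,0,0],[-0.01,0.01,0.45,0,0],[-0.01,0.01,0.45,0,0]]]}}

```text
time: 25.32
ee_pos: [0.6291, -0.164, 0.0421]
tcp_rot: [0.001, 0.707, 0.707, 0.0]
contact_force: [-0.3, 0.4, -1.1]
opening: 0.592
grip_force: 15.0
```

>>> {"op": "step_arm", "data": {"commands": [[[0,0,0.01,0,0],[0,0,0.015,0,0],[0,0,0.015,0,0],[0,0,0.015,0,0]]]}}

```text
time: 25.82
ee_pos: [0.6291, -0.164, 0.0396]
tcp_rot: [0.0, 0.707, 0.707, 0.0]
contact_force: [-2.7, 0.0, 8.4]
opening: 0.589
grip_force: 15.0
```

>>> {"op": "step_arm", "data": {"commands": [[[0,0,0,0,0.7],[0,0,-0.01,0,0.7],[0,0,-0.02,0,0.85],[0,0,-0.02,0,0.85],[0,0,-0.15,0,0.85],[0,0,-0.4,0,0.85],[0,0,-0.55,0,0.85],[0,0,-0.55,0,0.85]]]}}

```text
time: 26.82
ee_pos: [0.6303, -0.1643, 0.1509]
tcp_rot: [0.002, 0.707, 0.707, 0.001]
contact_force: [0.6, 0.1, -0.5]
opening: 0.852
grip_force: 0.0
```

```bash
python3 - <<'E'
from h import *
plan([(.445,.119,.15,90),(.445,.119,.026,None)])
E
```

```text
shift [0.472, -0.309, -0.001] turn -1.0 minrows 3
  shift [0.563, -0.031, -0.001] turn -1.0 minrows 3
  shift [0.504, 0.254, -0.001] turn -1.0 minrows 3
 -> at [0.445 0.119 0.15 ] heading 90.0
  shift [0.003, 0.001, 0.62] turn 0.0 minrows 2
 -> at [0.445 0.119 0.026] heading 90.0
```

>>> {"op": "step_arm", "data": {"commands": [[[0.47,-0.31,0,-1,0.85],[0.47,-0.31,0,-1,0.85],[0.47,-0.31,0,-1,0.85],[0.47,-0.31,0,-1,0.85]]]}}

```text
time: 27.32
ee_pos: [0.5658, -0.0693, 0.1471]
tcp_rot: [-0.001, 0.5, 0.866, -0.0]
contact_force: [0.5, -0.7, -0.7]
opening: 0.85
grip_force: 0.0
```

>>> {"op": "step_arm", "data": {"commands": [[[0.56,-0.03,0,-1,0.85],[0.56,-0.03,0,-1,0.85],[0.56,-0.03,0,-1,0.85],[0.56,-0.03,0,-1,0.85]]]}}

```text
time: 27.82
ee_pos: [0.5054, 0.0242, 0.1478]
tcp_rot: [-0.0, 0.261, 0.965, -0.0]
contact_force: [-0.5, -1.2, -0.1]
opening: 0.852
grip_force: 0.0
```

>>> {"op": "step_arm", "data": {"commands": [[[0.5,0.25,0,-1,0.85],[0.5,0.25,0,-1,0.85],[0.5,0.25,0,-1,0.85],[0.5,0.25,0,-1,0.85],[0.5,0.25,0,-1,0.85]]]}}

```text
time: 28.45
ee_pos: [0.4444, 0.1169, 0.1481]
tcp_rot: [0.0, 0.003, 1.0, 0.0]
contact_force: [-0.1, -0.3, 0.8]
opening: 0.847
grip_force: 0.0
```

```bash
cat >> h.py <<'E'
def cylscene(n,colour,grow=0):
    "positions of tumbler rims from the fixed cameras: blob of colour, clear or amber"
    c=cam(n);f=ctrl.grab_frame(n);h=cv2.cvtColor(f,cv2.COLOR_BGR2HSV)
    m=((h[...,1]<60)&(h[...,2]>150)) if colour=="clear" else ((h[...,0]<13)&(h[...,1]>200)&(h[...,2]>110))
    k,l,st,ce=cv2.connectedComponentsWithStats(cv2.morphologyEx(m.astype(np.uint8),cv2.MORPH_OPEN,np.ones((3,3))))
    for i in range(1,k):
        if 60<st[i,4]<900: print(n,colour,st[i],"foot~",plane(c,ce[i],.01)[:2])
E
python3 - <<'E'
from h import *
T=pose();print(T[:3,3],wyaw(T))
for n in("scene","side"): cylscene(n,"clear"); cylscene(n,"amber")
plan([(.445,.119,.026,90)])
E
```

```text
[0.4444 0.1169 0.1481] 89.63023334170784
scene clear [485  29  11  13  98] foot~ [-1.1171  0.0717]
scene clear [368  38  15  13 143] foot~ [-0.7452 -0.3418]
scene clear [445  38  20   7  70] foot~ [-0.9717 -0.0467]
scene clear [466  43  94  27 360] foot~ [-0.9727  0.2219]
scene clear [149  85   9  10  64] foot~ [ 0.1006 -0.9187]
scene clear [ 85  91  18  12 173] foot~ [ 0.2622 -1.0812]
scene clear [106  99  19  10 162] foot~ [ 0.2564 -0.9669]
scene clear [ 61 104  19  14 183] foot~ [ 0.379  -1.0826]
scene clear [128 108  18  11 154] foot~ [ 0.2566 -0.8545]
scene clear [ 82 113  20  11 175] foot~ [ 0.3719 -0.9689]
scene clear [ 35 119  20  14 194] foot~ [ 0.4941 -1.0831]
scene clear [104 122  21  12 183] foot~ [ 0.3709 -0.8548]
scene clear [ 56 128  22  12 200] foot~ [ 0.489  -0.9694]
scene clear [  8 134  21  15 217] foot~ [ 0.6085 -1.0835]
scene clear [ 79 138  21  13 197] foot~ [ 0.488  -0.8548]
scene clear [ 28 144  23  13 215] foot~ [ 0.6055 -0.9704]
scene clear [ 51 155  23  14 222] foot~ [ 0.6045 -0.8552]
scene clear [  0 162  22  15 240] foot~ [ 0.7222 -0.9695]
scene clear [ 2
[... 1618 characters left out ...]
219  47  23 440] foot~ [0.0822 0.5631]
side clear [415 223  55  35 611] foot~ [ 0.985  -0.1711]
side clear [486 244  44  32 757] foot~ [ 1.0465 -0.3445]
side clear [347 256  40  33 675] foot~ [ 0.6683 -0.1378]
side clear [401 272  19   8  63] foot~ [ 0.7666 -0.2296]
side clear [342 286  11  10  79] foot~ [ 0.5865 -0.1716]
side clear [418 293  23  10 102] foot~ [ 0.736  -0.3171]
side clear [381 303  26   9 109] foot~ [ 0.6353 -0.2869]
side clear [247 326  17  12 156] foot~ [ 0.3116 -0.1525]
side clear [412 330  16  14  94] foot~ [ 0.6072 -0.3952]
side clear [110 380  17  10  69] foot~ [ 0.0015 -0.1079]
  shift [-0.004, 0.01, 0.611] turn -0.006 minrows 2
 -> at [0.445 0.119 0.026] heading 90.0
```

>>> {"op": "step_arm", "data": {"commands": [[[0,0.01,0.2,0,0.85],[0,0.01,0.38,0,0.85],[0,0.01,0.52,0,0.85],[0,0.01,0.61,0,0.85],[0,0.01,0.61,0,0.85],[0,0.01,0.61,0,0],[0,0.01,0.61,0,0],[0,0.01,0.61,0,0],[0,0.01,0.61,0,0],[0,0.01,0.61,0,0],[0,0.01,0.61,0,0]]], "squeeze": 15}}

```text
time: 30.02
ee_pos: [0.4445, 0.1197, 0.0271]
tcp_rot: [0.001, 0.0, 1.0, 0.0]
contact_force: [-1.2, -0.3, 6.6]
opening: 0.589
grip_force: 15.0
```

>>> {"op": "step_arm", "data": {"commands": [[[0,0,-0.03,0,0],[0,0,-0.15,0,0],[0,0,-0.35,0,0],[0,0,-0.6,0,0],[0,0,-0.6,0,0]]]}}

```text
time: 30.65
ee_pos: [0.4461, 0.12, 0.1497]
tcp_rot: [0.004, 0.0, 1.0, 0.001]
contact_force: [-0.2, 0.8, -0.6]
opening: 0.589
grip_force: 15.0
```

```bash
python3 - <<'E'
from h import *
plan([(.628,-.0965,.146,0),(.628,-.0965,.047,0)])
E
```

```text
shift [-0.303, -0.361, 0.008] turn 1.0 minrows 3
  shift [-0.443, -0.161, 0.008] turn 1.0 minrows 3
  shift [-0.464, 0.082, 0.008] turn 1.0 minrows 3
 -> at [ 0.628  -0.0965  0.146 ] heading -0.0
  shift [-0.001, -0.004, 0.495] turn -0.0 minrows 2
 -> at [ 0.628  -0.0965  0.047 ] heading 0.0
```

>>> {"op": "step_arm", "data": {"commands": [[[-0.1,-0.12,0,0.33,0],[-0.2,-0.24,0,0.67,0],[-0.3,-0.36,0,1,0],[-0.3,-0.36,0,1,0]]]}}

```text
time: 31.15
ee_pos: [0.5041, 0.0463, 0.1453]
tcp_rot: [-0.0, 0.26, 0.966, -0.0]
contact_force: [-0.5, 0.3, -0.2]
opening: 0.589
grip_force: 15.0
```

>>> {"op": "step_arm", "data": {"commands": [[[-0.15,-0.05,0,0.33,0],[-0.3,-0.1,0,0.67,0],[-0.44,-0.16,0,1,0],[-0.44,-0.16,0,1,0]]]}}

```text
time: 31.65
ee_pos: [0.5638, -0.0246, 0.1454]
tcp_rot: [-0.001, 0.5, 0.866, -0.0]
contact_force: [-0.1, -0.4, -0.9]
opening: 0.587
grip_force: 15.0
```

>>> {"op": "step_arm", "data": {"commands": [[[-0.16,0.03,0,0.33,0],[-0.32,0.06,0,0.67,0],[-0.465,0.08,0,1,0],[-0.465,0.08,0,1,0],[-0.465,0.08,0,1,0],[-0.465,0.08,0,1,0]]]}}

```text
time: 32.4
ee_pos: [0.6233, -0.0954, 0.1461]
tcp_rot: [-0.001, 0.706, 0.708, -0.0]
contact_force: [0.9, -0.2, -0.9]
opening: 0.588
grip_force: 15.0
```

```bash
python3 - <<'E'
from h import *
plan([(.628,-.0965,.049,0),(.628,-.0965,.047,0)])
E
```

```text
shift [-0.006, 0.024, 0.485] turn 0.006 minrows 2
 -> at [ 0.628  -0.0965  0.049 ] heading -0.0
  shift [-0.0, 0.0, 0.01] turn -0.0 minrows 1
 -> at [ 0.628  -0.0965  0.047 ] heading 0.0
```

>>> {"op": "step_arm", "data": {"commands": [[[-0.005,0.025,0.15,0,0],[-0.005,0.025,0.3,0,0],[-0.005,0.025,0.4,0,0],[-0.005,0.025,0.45,0,0],[-0.005,0.025,0.475,0,0],[-0.005,0.025,0.485,0,0],[-0.005,0.025,0.495,0,0],[-0.005,0.025,0.495,0,0]]]}}

```text
time: 33.4
ee_pos: [0.6296, -0.0978, 0.0477]
tcp_rot: [0.0, 0.707, 0.707, 0.0]
contact_force: [-0.3, 0.4, -0.6]
opening: 0.586
grip_force: 15.0
```

>>> {"op": "step_arm", "data": {"commands": [[[0,0,0.008,0,0],[0,0,0.008,0,0],[0,0,0.008,0,0.7],[0,0,0,0,0.7],[0,0,-0.02,0,0.85],[0,0,-0.02,0,0.85],[0,0,-0.15,0,0.85],[0,0,-0.4,0,0.85],[0,0,-0.55,0,0.85],[0,0,-0.55,0,0.85]]]}}

```text
time: 34.65
ee_pos: [0.6311, -0.0981, 0.1599]
tcp_rot: [0.002, 0.707, 0.707, 0.002]
contact_force: [0.2, -0.4, -1.0]
opening: 0.848
grip_force: 0.0
```

```bash
python3 - <<'E'
from h import *
plan([(.424,.222,.16,0),(.424,.222,.026,None)])
E
```

```text
shift [0.8, -0.518, -0.004] turn -0.0 minrows 4
  shift [0.8, -0.518, -0.004] turn -0.0 minrows 4
 -> at [0.424 0.222 0.16 ] heading 0.0
  shift [0.001, -0.003, 0.67] turn 0.0 minrows 3
 -> at [0.424 0.222 0.026] heading 0.0
```

>>> {"op": "step_arm", "data": {"commands": [[[0.8,-0.52,0,0,0.9],[0.8,-0.52,0,0,0.9],[0.8,-0.52,0,0,0.9],[0.8,-0.52,0,0,0.9]]]}}

```text
time: 35.15
ee_pos: [0.5218, 0.0646, 0.1556]
tcp_rot: [-0.001, 0.706, 0.708, -0.002]
contact_force: [0.7, -0.7, -0.5]
opening: 0.904
grip_force: 0.0
```

>>> {"op": "step_arm", "data": {"commands": [[[0.8,-0.52,0,0,0.9],[0.8,-0.52,0,0,0.9],[0.8,-0.52,0,0,0.9],[0.8,-0.52,0,0,0.9],[0.8,-0.52,0,0,0.9],[0.8,-0.52,0,0,0.9]]]}}

```text
time: 35.9
ee_pos: [0.4223, 0.2211, 0.1569]
tcp_rot: [0.0, 0.708, 0.706, -0.0]
contact_force: [0.4, -0.6, -0.2]
opening: 0.898
grip_force: 0.0
```

```bash
cat >> h.py <<'E'
def scan(n="scene"):
    c=cam(n);f=ctrl.grab_frame(n);h=cv2.cvtColor(f,cv2.COLOR_BGR2HSV)
    for col,m in(("clear",(h[...,1]<60)&(h[...,2]>150)),("amber",(h[...,0]<13)&(h[...,1]>200)&(h[...,2]>110))):
        k,l,st,ce=cv2.connectedComponentsWithStats(cv2.morphologyEx(m.astype(np.uint8),cv2.MORPH_OPEN,np.ones((3,3))))
        for i in range(1,k):
            p=plane(c,ce[i],.01)
            if 60<st[i,4]<900 and .28<p[0]<.75 and -.25<p[1]<.33: print(n,col,st[i],p[:2])
    return f
E
python3 - <<'E'
from h import *
T=pose();print(T[:3,3],wyaw(T));cv2.imwrite("pics/s10.png",scan())
plan([(.424,.222,.026,0)])
E
```

```text
[0.4223 0.2211 0.1569] -0.10895584066827778
scene clear [211 226  37  37 640] [ 0.6059 -0.1528]
scene clear [368 239  17  27 331] [0.4075 0.214 ]
scene amber [281 204  15  22 183] [ 0.4173 -0.0739]
  shift [0.005, 0.008, 0.655] turn -0.004 minrows 3
 -> at [0.424 0.222 0.026] heading -0.0
```

>>> {"op": "step_arm", "data": {"commands": [[[0.005,0.01,0.2,0,0.9],[0.005,0.01,0.4,0,0.9],[0.005,0.01,0.56,0,0.9],[0.005,0.01,0.655,0,0.9],[0.005,0.01,0.655,0,0.9],[0.005,0.01,0.655,0,0],[0.005,0.01,0.655,0,0],[0.005,0.01,0.655,0,0],[0.005,0.01,0.655,0,0],[0.005,0.01,0.655,0,0],[0.005,0.01,0.655,0,0]]], "squeeze": 15}}

```text
time: 37.33
ee_pos: [0.4237, 0.2233, 0.027]
tcp_rot: [0.0, 0.707, 0.707, 0.0]
contact_force: [-1.3, -1.5, 7.8]
opening: 0.583
grip_force: 15.0
```

>>> {"op": "step_arm", "data": {"commands": [[[0,0,-0.03,0,0],[0,0,-0.15,0,0],[0,0,-0.35,0,0],[0,0,-0.6,0,0],[0,0,-0.6,0,0]]]}}

```text
time: 37.95
ee_pos: [0.4256, 0.2245, 0.1498]
tcp_rot: [0.001, 0.707, 0.707, 0.004]
contact_force: [0.2, 0.4, -1.0]
opening: 0.585
grip_force: 15.0
```

```bash
python3 - <<'E'
from h import *
plan([(.628,-.0305,.146,0),(.628,-.0305,.047,0)])
E
```

```text
shift [-0.638, 0.506, 0.011] turn 0.0 minrows 3
  shift [-0.638, 0.506, 0.011] turn 0.0 minrows 3
 -> at [ 0.628  -0.0305  0.146 ] heading -0.0
  shift [-0.002, -0.003, 0.495] turn -0.0 minrows 2
 -> at [ 0.628  -0.0305  0.047 ] heading 0.0
```

>>> {"op": "step_arm", "data": {"commands": [[[-0.16,0.13,0,0,0],[-0.32,0.25,0,0,0],[-0.5,0.4,0,0,0],[-0.64,0.505,0,0,0],[-0.64,0.505,0,0,0]]]}}

```text
time: 38.58
ee_pos: [0.5249, 0.0936, 0.1452]
tcp_rot: [-0.0, 0.708, 0.706, -0.0]
contact_force: [0.8, -0.4, -0.7]
opening: 0.588
grip_force: 15.0
```

>>> {"op": "step_arm", "data": {"commands": [[[-0.16,0.13,0,0,0],[-0.32,0.25,0,0,0],[-0.5,0.4,0,0,0],[-0.64,0.505,0,0,0],[-0.64,0.505,0,0,0],[-0.64,0.505,0,0,0]]]}}

```text
time: 39.33
ee_pos: [0.6239, -0.0316, 0.1453]
tcp_rot: [-0.001, 0.707, 0.707, -0.001]
contact_force: [-0.6, 0.3, -0.5]
opening: 0.588
grip_force: 15.0
```

```bash
python3 - <<'E'
from h import *
plan([(.628,-.0305,.046,0)])
E
```

```text
shift [0.005, 0.022, 0.496] turn 0.001 minrows 2
 -> at [ 0.628  -0.0305  0.046 ] heading -0.0
```

>>> {"op": "step_arm", "data": {"commands": [[[0.005,0.02,0.15,0,0],[0.005,0.02,0.3,0,0],[0.005,0.02,0.4,0,0],[0.005,0.02,0.45,0,0],[0.005,0.02,0.475,0,0],[0.005,0.02,0.485,0,0],[0.005,0.02,0.496,0,0],[0.005,0.02,0.496,0,0]]]}}

```text
time: 40.33
ee_pos: [0.6296, -0.0319, 0.0474]
tcp_rot: [0.0, 0.707, 0.707, 0.0]
contact_force: [-0.2, 0.1, -1.3]
opening: 0.588
grip_force: 15.0
```

>>> {"op": "step_arm", "data": {"commands": [[[0,0,0.005,0,0],[0,0,0.005,0,0],[0,0,0.005,0,0.7],[0,0,0,0,0.7],[0,0,-0.02,0,0.85],[0,0,-0.02,0,0.85],[0,0,-0.15,0,0.85],[0,0,-0.4,0,0.85],[0,0,-0.7,0,0.85],[0,0,-0.95,0,0.85],[0,0,-0.95,0,0.85]]]}}

```text
time: 41.7
ee_pos: [0.6321, -0.0319, 0.2421]
tcp_rot: [0.003, 0.707, 0.707, 0.003]
contact_force: [0.1, 0.3, -0.2]
opening: 0.846
grip_force: 0.0
```

```bash
python3 - <<'E'
from h import *
plan([(.60,.13,.37,0)])
E
```

```text
shift [0.809, -0.155, -0.642] turn 0.0 minrows 4
 -> at [0.6  0.13 0.37] heading -0.0
```

```bash
python3 - <<'E'
from h import *
import pickle
W=pickle.load(open("W8.pkl","rb"))
a,b,c=[plane(W,u,.101) for u in((397,101),(548,124),(416,2))];print(a,b,c)
e=b-a;hd=np.degrees(np.arctan2(e[1],e[0]));print(np.linalg.norm(e),hd)
u=e/np.linalg.norm(e);n=np.array([-u[1],u[0],0]);ctr=a+.097*u+.057*n;print(ctr, [plane(W,q,.133) for q in((478,59),(531,63))])
v=ctr+.054*u;plan([(v[0],v[1],.35,hd+90)])
E
```

```text
[0.5755 0.1372 0.101 ] [0.7654 0.1102 0.101 ] [0.5865 0.2437 0.101 ]
0.19182651163116066 -8.094033246426266
[0.6796 0.18   0.101 ] [array([0.6496, 0.1804, 0.133 ]), array([0.7084, 0.1764, 0.133 ])]
  shift [0.34, 0.17, -0.179] turn -0.91 minrows 3
  shift [0.225, 0.307, -0.179] turn -0.91 minrows 3
  shift [0.059, 0.376, -0.179] turn -0.91 minrows 3
 -> at [0.733  0.1724 0.35  ] heading 81.9
```

>>> {"op": "step_arm", "data": {"commands": [[[-0.2,-0.02,-0.21,0,0.85],[-0.4,-0.02,-0.21,0,0.85],[-0.59,-0.02,-0.21,0,0.85],[-0.59,-0.02,-0.21,0,0.85],[-0.59,-0.02,-0.21,0,0.85]]]}}

```text
time: 42.32
ee_pos: [0.6248, -0.1493, 0.2779]
tcp_rot: [-0.001, 0.707, 0.707, -0.0]
contact_force: [-0.0, 1.2, 0.6]
opening: 0.849
grip_force: 0.0
```

```bash
python3 - <<'E'
from h import *
import pickle
T=pose();W=cam("wrist");f=ctrl.grab_frame("wrist");cv2.imwrite("pics/w11.png",f);pickle.dump((T,W),open("W11.pkl","wb"))
print(T[:3,3],wyaw(T))
ctr=np.array([.627,-.0965,.036])
g=cv2.cvtColor(f,cv2.COLOR_BGR2GRAY)
t=[]
for sx in(-.057,.057):
    for sy in(.097,-.097):
        u=proj(W,ctr+[sx,sy,0]).round().astype(int);print(u);t.append(cv2.resize(g[u[1]-25:u[1]+25,u[0]-25:u[0]+25],(250,250),interpolation=cv2.INTER_CUBIC))
cv2.imwrite("pics/soc11.png",np.hstack([np.vstack(t[:2]),np.vstack(t[2:])]))
v=np.array([.733,.1724]);plan([(.733,.1724,.35,81.9)])
E
```

```text
[ 0.6248 -0.1493  0.2779] -0.021891458269555866
[227  40]
[234 212]
[332  40]
[325 212]
  shift [0.536, 0.18, -0.12] turn -0.91 minrows 3
  shift [0.393, 0.406, -0.12] turn -0.91 minrows 3
  shift [0.164, 0.541, -0.12] turn -0.91 minrows 3
 -> at [0.733  0.1724 0.35  ] heading 81.9
```

View pics/w11.png

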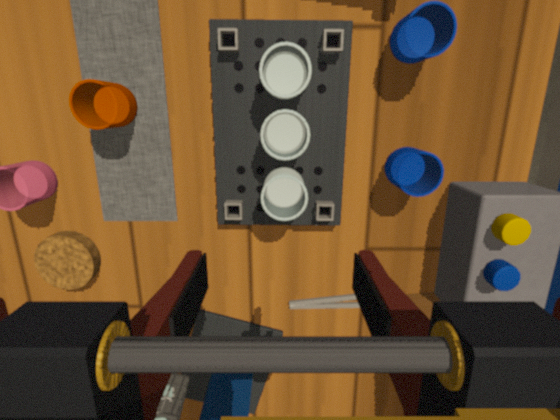

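```bash
cat >> h.py <<'E'
def holes(f,guess,half=22,lo=120,hi=900):
    g=cv2.cvtColor(f,cv2.COLOR_BGR2GRAY);out=[]
    for u in guess:
        x,y=[int(round(v)) for v in u];x0,y0=max(x-half,0),max(y-half,0)
        p=cv2.resize(g[y0:y+half,x0:x+half],None,fx=4,fy=4,interpolation=cv2.INTER_CUBIC);best=None
        for th in range(30,200,6):
            k,l,st,c=cv2.connectedComponentsWithStats((p<th).astype(np.uint8))
            for i in range(1,k):
                w,h,a=st[i,2]/4,st[i,3]/4,st[i,4]/16
                if lo<a<hi and .7<w/h<1.4 and a>.7*w*h and st[i,0]>0 and st[i,1]>0 and st[i,0]+st[i,2]<p.shape[1] and st[i,1]+st[i,3]<p.shape[0]:
                    ce=np.array([st[i,0]+st[i,2]/2,st[i,1]+st[i,3]/2])/4+[x0,y0]-.375
                    if best is None or np.hypot(*(ce-u))<np.hypot(*(best[0]-u))-.5: best=(ce,th,w,h)
        out.append(best)
    return out
E
python3 - <<'E'
from h import *
import pickle
T,W=pickle.load(open("W11.pkl","rb"));f=cv2.imread("pics/w11.png")
G=[(228,39.5),(333,40),(233,210),(325,211)]
for lo in(40,):
    for b in holes(f,G,20,40,500):print(b)
P=np.array([plane(W,u,.036) for u in G]);print(P,P.mean(0))
print("dx",np.linalg.norm(P[0]-P[1]),np.linalg.norm(P[2]-P[3]),"dy",np.linalg.norm(P[0]-P[2]),np.linalg.norm(P[1]-P[3]))
E
```

```text
(array([228.125,  39.375]), 30, np.float64(11.0), np.float64(11.5))
(array([333.   ,  40.375]), 30, np.float64(11.25), np.float64(11.5))
(array([233.25, 209.75]), 54, np.float64(10.75), np.float64(7.75))
(array([325., 211.]), 72, np.float64(11.75), np.float64(9.25))
[[ 0.5714  0.0011  0.036 ]
 [ 0.6849  0.0006  0.036 ]
 [ 0.5694 -0.1909  0.036 ]
 [ 0.6835 -0.1921  0.036 ]] [ 0.6273 -0.0953  0.036 ]
dx 0.11356092080952639 0.11415573829384992 dy 0.19201323206324583 0.1927349929068967
```

>>> {"op": "step_arm", "data": {"commands": [[[0.2,0.06,-0.12,-0.3,0.85],[0.4,0.12,-0.12,-0.65,0.85],[0.535,0.18,-0.12,-0.91,0.85],[0.535,0.18,-0.12,-0.91,0.85]]]}}

```text
time: 42.88
ee_pos: [0.6616, -0.0397, 0.3026]
tcp_rot: [-0.0, 0.519, 0.855, 0.0]
contact_force: [0.0, -0.7, 0.3]
opening: 0.85
grip_force: 0.0
```

>>> {"op": "step_arm", "data": {"commands": [[[0.2,0.2,-0.12,-0.3,0.85],[0.3,0.3,-0.12,-0.65,0.85],[0.39,0.41,-0.12,-0.91,0.85],[0.39,0.41,-0.12,-0.91,0.85]]]}}

```text
time: 43.38
ee_pos: [0.6983, 0.0655, 0.3265]
tcp_rot: [-0.0, 0.304, 0.953, -0.0]
contact_force: [0.0, -0.3, 1.2]
opening: 0.849
grip_force: 0.0
```

>>> {"op": "step_arm", "data": {"commands": [[[0.1,0.2,-0.12,-0.3,0.85],[0.16,0.4,-0.12,-0.65,0.85],[0.16,0.54,-0.12,-0.91,0.85],[0.16,0.54,-0.12,-0.91,0.85],[0.16,0.54,-0.12,-0.91,0.85],[0.16,0.54,-0.12,-0.91,0.85]]]}}

```text
time: 44.12
ee_pos: [0.7346, 0.1691, 0.3513]
tcp_rot: [-0.0, 0.072, 0.997, -0.0]
contact_force: [-0.2, -1.0, -0.4]
opening: 0.854
grip_force: 0.0
```

```bash
python3 - <<'E'
from h import *
import pickle
T=pose();W=cam("wrist");f=ctrl.grab_frame("wrist");cv2.imwrite("pics/w12.png",f);pickle.dump((T,W),open("W12.pkl","wb"))
print(T[:3,3],wyaw(T))
c=np.array([.6796,.18,.101]);u=np.array([.99,-.1408,0]);n=np.array([.1408,.99,0])
G=[proj(W,c+a*u+b*n) for a in(-.097,.097) for b in(-.057,.057)];print(np.array(G))
for b in holes(f,G,22,60,600):print(b)
E
```

```text
[0.7346 0.1691 0.3513] 81.70384855893585
[[230.4618  35.977 ]
 [334.1103  35.6239]
 [237.2381 205.8911]
 [327.6324 205.6256]]
(array([231.   ,  37.375]), 102, np.float64(13.75), np.float64(15.5))
(array([334.125,  36.875]), 48, np.float64(12.0), np.float64(12.5))
(array([238.75 , 206.125]), 42, np.float64(9.25), np.float64(7.5))
(array([328.25 , 205.375]), 42, np.float64(9.75), np.float64(7.5))
```

```bash
python3 - <<'E'
from h import *
import pickle
def rect(file,z,U):
    T,W=pickle.load(open(file,"rb"));P=np.array([plane(W,u,z) for u in U]);c=P.mean(0)
    Q=(T[:3,:3].T@(P-T[:3,3]).T).T
    e=(Q[0]-Q[2])+(Q[1]-Q[3]);ang=np.degrees(np.arctan2(e[1],e[0])) # long axis in tool frame
    print(file,"centre",c,"tool long-axis angle",ang,"sizes",np.linalg.norm(Q[0]-Q[1]),np.linalg.norm(Q[2]-Q[3]),np.linalg.norm(Q[0]-Q[2]),np.linalg.norm(Q[1]-Q[3]),"tool c",Q.mean(0),"heading needed",wyaw(T)-ang)
    return c,wyaw(T)-ang
rect("W11.pkl",.036,[(228.125,39.375),(333,40.375),(233.25,209.75),(325,211)])
c,h=rect("W12.pkl",.101,[(231,37.375),(334.125,36.875),(238.75,206.125),(328.25,205.375)])
plan([(c[0],c[1],.20,h),(c[0],c[1],.106,None)])
E
```

```text
W11.pkl centre [ 0.6274 -0.0953  0.036 ] tool long-axis angle 0.46559628839326045 sizes 0.11343999811065333 0.11383714193238358 0.19181112991600516 0.19236669442186408 tool c [0.0538 0.003  0.2419] heading needed -0.4874877466628163
W12.pkl centre [0.6804 0.1807 0.101 ] tool long-axis angle -0.5083221348891858 sizes 0.11353319805589386 0.11286850241756033 0.19291437464497768 0.192421980674281 tool c [0.0553 0.0037 0.2503] heading needed 82.21217069382503
  shift [0.277, 0.018, 0.757] turn -0.016 minrows 3
 -> at [0.6804 0.1807 0.2   ] heading 82.2
  shift [-0.0, 0.0, 0.47] turn 0.0 minrows 2
 -> at [0.6804 0.1807 0.106 ] heading 82.2
```

>>> {"op": "step_arm", "data": {"commands": [[[0.1,0.02,0.3,-0.02,0.5],[0.2,0.02,0.55,-0.02,0.5],[0.28,0.02,0.757,-0.02,0.5],[0.28,0.02,0.757,-0.02,0.5],[0.28,0.02,0.757,-0.02,0.5]]]}}

```text
time: 44.8
ee_pos: [0.6818, 0.1824, 0.2019]
tcp_rot: [0.002, 0.066, 0.998, 0.0]
contact_force: [-0.3, 0.4, 0.5]
opening: 0.496
grip_force: 0.0
```

```bash
python3 - <<'E'
from h import *
print(wyaw(pose()));plan([(.6804,.1807,.106,82.2)])
E
```

```text
82.44593293721016
  shift [0.007, -0.01, 0.48] turn 0.008 minrows 2
 -> at [0.6804 0.1807 0.106 ] heading 82.2
```

>>> {"op": "step_arm", "data": {"commands": [[[0.005,-0.01,0.2,0.01,0.5],[0.005,-0.01,0.4,0.01,0.5],[0.005,-0.01,0.48,0.01,0.5],[0.005,-0.01,0.48,0.01,0.5],[0.005,-0.01,0.48,0.01,0],[0.005,-0.01,0.48,0.01,0],[0.005,-0.01,0.48,0.01,0],[0.005,-0.01,0.48,0.01,0],[0.005,-0.01,0.48,0.01,0],[0.005,-0.01,0.48,0.01,0],[0.005,-0.01,0.48,0.01,0]]], "squeeze": 50}}

```text
time: 46.18
ee_pos: [0.6792, 0.1808, 0.1043]
tcp_rot: [0.0, 0.068, 0.998, 0.0]
contact_force: [-0.6, 0.5, 5.9]
opening: 0.13
grip_force: 50.0
```

>>> {"op": "step_arm", "data": {"commands": [[[0,0,0,0,0],[0,0,-0.03,0,0],[0,0,-0.15,0,0],[0,0,-0.35,0,0],[0,0,-0.6,0,0],[0,0,-0.7,0,0],[0,0,-0.7,0,0],[0,0,-0.7,0,0]]]}}

```text
time: 47.18
ee_pos: [0.6773, 0.1804, 0.2409]
tcp_rot: [-0.002, 0.068, 0.998, -0.001]
contact_force: [-0.5, 0.1, -5.1]
opening: 0.132
grip_force: 50.0
```

```bash
python3 - <<'E'
from h import *
import pickle
T=pose();W=cam("wrist");f=ctrl.grab_frame("wrist");cv2.imwrite("pics/w13.png",f);pickle.dump((T,W),open("W13.pkl","wb"))
print(T[:3,3],wyaw(T))
# held tray in the tool frame: where its far sockets should be if centred
dz=T[2,3]-.106
for dx in (0,):
    G=[proj(W,T[:3,3]+T[:3,:3]@np.array([.097,b,0])+[0,0,.101-.106]) for b in(-.057,.057)];print(np.array(G))
for b in holes(f,G,40,100,2500):print(b)
plan([(.6274,-.0953,.25,-.49),(.6274,-.0953,.13,None)])
E
```

```text
[0.6773 0.1804 0.2409] 82.19957924414875
[[158.9912  62.717 ]
 [401.6368  62.8435]]
(array([159.375,  65.75 ]), 66, np.float64(31.5), np.float64(35.25))
(array([402.5  ,  65.875]), 54, np.float64(35.25), np.float64(34.5))
  shift [0.02, -0.466, -0.015] turn 0.919 minrows 3
  shift [-0.198, -0.423, -0.015] turn 0.919 minrows 3
  shift [-0.371, -0.283, -0.015] turn 0.919 minrows 3
 -> at [ 0.6274 -0.0953  0.25  ] heading -0.5
  shift [0.001, 0.003, 0.6] turn 0.0 minrows 2
 -> at [ 0.6274 -0.0953  0.13  ] heading -0.5
```

>>> {"op": "step_arm", "data": {"commands": [[[0,-0.12,0,0.25,0],[0,-0.25,0,0.5,0],[0.01,-0.37,0,0.75,0],[0.02,-0.465,-0.02,0.92,0],[0.02,-0.465,-0.02,0.92,0]]]}}

```text
time: 47.85
ee_pos: [0.6614, 0.0879, 0.246]
tcp_rot: [-0.001, 0.305, 0.952, -0.001]
contact_force: [0.3, 1.0, -5.5]
opening: 0.13
grip_force: 50.0
```

>>> {"op": "step_arm", "data": {"commands": [[[-0.05,-0.12,0,0.25,0],[-0.1,-0.22,0,0.5,0],[-0.15,-0.33,0,0.75,0],[-0.2,-0.42,-0.02,0.92,0],[-0.2,-0.42,-0.02,0.92,0]]]}}

```text
time: 48.48
ee_pos: [0.6461, -0.0029, 0.2508]
tcp_rot: [-0.0, 0.522, 0.853, -0.0]
contact_force: [0.6, 0.9, -4.8]
opening: 0.133
grip_force: 50.0
```

>>> {"op": "step_arm", "data": {"commands": [[[-0.1,-0.08,0,0.25,0],[-0.2,-0.15,0,0.5,0],[-0.3,-0.22,0,0.75,0],[-0.37,-0.28,0,0.92,0],[-0.37,-0.28,0,0.92,0],[-0.37,-0.28,0,0.92,0],[-0.37,-0.28,0,0.92,0]]]}}

```text
time: 49.35
ee_pos: [0.6301, -0.0927, 0.2515]
tcp_rot: [-0.0, 0.71, 0.704, 0.0]
contact_force: [-0.4, 0.2, -4.5]
opening: 0.13
grip_force: 50.0
```

```bash
python3 - <<'E'
from h import *
T=pose();print(T[:3,3],wyaw(T))
f=ctrl.grab_frame("wrist");W=cam("wrist")
G=[(159.4,65.8),(402.5,65.9)]
for b in holes(f,G,40,100,2500):print(b)
plan([(.6274,-.0938,.15,-.49),(.6274,-.0938,.124,None)])
E
```

```text
[ 0.6301 -0.0927  0.2515] -0.45292958981141146
(array([158.375,  65.75 ]), 42, np.float64(32.5), np.float64(34.75))
(array([402.375,  66.   ]), 42, np.float64(34.5), np.float64(34.75))
  shift [-0.005, -0.013, 0.508] turn 0.001 minrows 2
 -> at [ 0.6274 -0.0938  0.15  ] heading -0.5
  shift [-0.0, 0.0, 0.13] turn 0.0 minrows 1
 -> at [ 0.6274 -0.0938  0.124 ] heading -0.5
```

>>> {"op": "step_arm", "data": {"commands": [[[-0.005,-0.013,0.15,0,0],[-0.005,-0.013,0.3,0,0],[-0.005,-0.013,0.42,0,0],[-0.005,-0.013,0.508,0,0],[-0.005,-0.013,0.508,0,0],[-0.005,-0.013,0.508,0,0],[-0.005,-0.013,0.508,0,0]]]}}

```text
time: 50.28
ee_pos: [0.6281, -0.095, 0.1513]
tcp_rot: [0.001, 0.711, 0.703, 0.001]
contact_force: [-0.2, 0.5, -5.3]
opening: 0.133
grip_force: 50.0
```

```bash
python3 - <<'E'
from h import *
T=pose();print(T[:3,3],wyaw(T))
plan([(.6274,-.0938,.123,-.49)])
E
```

```text
[ 0.6281 -0.095   0.1513] -0.5920408008947595
  shift [0.006, -0.004, 0.142] turn -0.003 minrows 1
 -> at [ 0.6274 -0.0938  0.123 ] heading -0.5
```

Within 1.5 mm. Lower into the sockets slowly.

>>> {"op": "step_arm", "data": {"commands": [[[0.005,-0.004,0.03,0,0],[0.005,-0.004,0.05,0,0],[0.005,-0.004,0.07,0,0],[0.005,-0.004,0.09,0,0],[0.005,-0.004,0.11,0,0],[0.005,-0.004,0.125,0,0],[0.005,-0.004,0.135,0,0],[0.005,-0.004,0.14,0,0],[0.005,-0.004,0.14,0,0]]]}}

```text
time: 51.4
ee_pos: [0.6269, -0.0939, 0.1242]
tcp_rot: [0.0, 0.711, 0.703, 0.0]
contact_force: [-6.3, 0.8, 10.6]
opening: 0.134
grip_force: 50.0
```

>>> {"op": "step_arm", "data": {"commands": [[[0,0,0,0,0.3],[0,0,0,0,0.5],[0,0,0,0,0.5],[0,0,0,0,0.5],[0,0,-0.1,0,0.5],[0,0,-0.3,0,0.9],[0,0,-0.6,0,0.9],[0,0,-0.8,0,0.9],[0,0,-0.8,0,0.9],[0,0,-0.8,0,0.9]]]}}

```text
time: 52.65
ee_pos: [0.6261, -0.0938, 0.2823]
tcp_rot: [0.0, 0.711, 0.703, -0.0]
contact_force: [-0.2, 0.1, -0.4]
opening: 0.9
grip_force: 0.0
```

```bash
python3 - <<'E'
from h import *
import pickle
T=pose();W=cam("wrist");f=ctrl.grab_frame("wrist");cv2.imwrite("pics/w14.png",f);pickle.dump((T,W),open("W14.pkl","wb"))
print(T[:3,3],wyaw(T))
G=[proj(W,np.array([.6274+b,-.0953+.097,.121])) for b in(-.057,.057)];print(np.array(G))
for b in holes(f,G,30,60,1500):
    if b: print(b,plane(W,b[0],.121))
cv2.imwrite("pics/s14.png",scan());cv2.imwrite("pics/d14.png",scan("side"))
plan([(.426,-.062,.20,0),(.426,-.062,.026,0)])
E
```

```text
[ 0.6261 -0.0938  0.2823] -0.6000972498283138
[[213.8806  89.8672]
 [339.9543  88.5304]]
(array([216.75,  86.75]), 72, np.float64(17.25), np.float64(17.75)) [0.5732 0.0043 0.121 ]
(array([342.375,  86.625]), 30, np.float64(13.5), np.float64(16.0)) [0.6865 0.0033 0.121 ]
scene amber [282 208  14  17 115] [ 0.4095 -0.0763]
side clear [248 326  15  12 141] [ 0.3116 -0.1524]
  shift [0.074, -0.499, 0.203] turn -0.01 minrows 2
  shift [0.077, -0.499, 0.203] turn -0.01 minrows 2
 -> at [ 0.426 -0.062  0.2  ] heading 0.0
  shift [-0.0, 0.001, 0.435] turn 0.0 minrows 2
  shift [-0.0, 0.001, 0.435] turn 0.0 minrows 2
 -> at [ 0.426 -0.062  0.026] heading -0.0
```

>>> {"op": "step_arm", "data": {"commands": [[[0.05,-0.3,0.2,0,0.9],[0.1,-0.6,0.3,0,0.9],[0.15,-0.85,0.4,0,0.9],[0.15,-1,0.4,0,0.9],[0.15,-1,0.4,0,0.9],[0.15,-1,0.4,0,0.9]]]}}

```text
time: 53.55
ee_pos: [0.4279, -0.0619, 0.2022]
tcp_rot: [0.0, 0.711, 0.703, 0.0]
contact_force: [0.5, 0.1, 0.3]
opening: 0.903
grip_force: 0.0
```

```bash
python3 - <<'E'
from h import *
T=pose();W=cam("wrist");f=ctrl.grab_frame("wrist");cv2.imwrite("pics/w15.png",f);print(T[:3,3],wyaw(T))
h=cv2.cvtColor(f,cv2.COLOR_BGR2HSV);m=((h[...,0]<13)&(h[...,1]>200)&(h[...,2]>90)).astype(np.uint8)
k,l,st,c=cv2.connectedComponentsWithStats(m)
for i in range(1,k):
    if st[i,4]>150: print(st[i],plane(W,c[i],.03))
print("expected rim",proj(W,(.426,-.062,.058)),"foot",proj(W,(.426,-.062,0)))
plan([(.426,-.062,.026,0)])
E
```

```text
[ 0.4279 -0.0619  0.2022] -0.6104594009556644
expected rim [274.4181 196.4602] foot [275.1251 183.6437]
  shift [-0.0, -0.006, 0.441] turn -0.01 minrows 2
  shift [-0.0, -0.006, 0.441] turn -0.01 minrows 2
 -> at [ 0.426 -0.062  0.026] heading 0.0
```

```bash
python3 - <<'E'
from h import *
W=cam("wrist");f=cv2.imread("pics/w15.png");h=cv2.cvtColor(f,cv2.COLOR_BGR2HSV)
print(h[184,275],h[200,275],h[196,262],h[120,200],h[100,450])
m=((h[...,0]<11)&(h[...,1]>225)).astype(np.uint8)
k,l,st,c=cv2.connectedComponentsWithStats(m)
for i in range(1,k):
    if st[i,4]>300: print(st[i],c[i],plane(W,c[i],.03))
E
```

```text
[ 14 255 166] [ 14 255 167] [ 14 255 168] [ 16 180 157] [25 24 64]
```

```bash
python3 - <<'E'
from h import *
W=cam("wrist");f=cv2.imread("pics/w15.png");h=cv2.cvtColor(f,cv2.COLOR_BGR2HSV)
m=((h[...,0]<17)&(h[...,1]>235)&(h[...,2]>60)).astype(np.uint8)
k,l,st,c=cv2.connectedComponentsWithStats(m)
for i in range(1,k):
    if st[i,4]>300: print(st[i],c[i],h[l==i].mean(0),plane(W,c[i],.03))
E
```

```text
[ 248  166   54   61 2538] [275.1761 196.8089] [ 13.684  254.8574 148.1143] [ 0.4266 -0.0694  0.03  ]
```

>>> {"op": "step_arm", "data": {"commands": [[[0,0,0.25,0.02,0.9],[0,0,0.5,0.02,0.9],[0,0,0.68,0.02,0.9],[0,0,0.8,0.02,0.9],[0,0,0.88,0.02,0.9],[0,0,0.88,0.02,0.9],[0,0,0.88,0.02,0],[0,0,0.88,0.02,0],[0,0,0.88,0.02,0],[0,0,0.88,0.02,0],[0,0,0.88,0.02,0],[0,0,0.88,0.02,0]]], "squeeze": 15}}

```text
time: 55.1
ee_pos: [0.427, -0.0618, 0.0266]
tcp_rot: [0.0, 0.714, 0.7, 0.0]
contact_force: [-1.1, 0.3, 6.6]
opening: 0.59
grip_force: 15.0
```

>>> {"op": "step_arm", "data": {"commands": [[[0,0,-0.03,0,0],[0,0,-0.15,0,0],[0,0,-0.35,0,0],[0,0,-0.65,0,0],[0,0,-0.95,0,0],[0,0,-0.95,0,0],[0,0,-0.95,0,0]]]}}

```text
time: 55.98
ee_pos: [0.4262, -0.0617, 0.2158]
tcp_rot: [-0.0, 0.714, 0.7, -0.0]
contact_force: [-0.5, -0.4, -1.0]
opening: 0.588
grip_force: 15.0
```

```bash
python3 - <<'E'
from h import *
plan([(.629,-.029,.215,-.5)])
E
```

```text
shift [0.092, 0.505, 0.002] turn -0.012 minrows 2
  shift [0.089, 0.506, 0.002] turn -0.012 minrows 2
 -> at [ 0.629 -0.029  0.215] heading -0.5
```

>>> {"op": "step_arm", "data": {"commands": [[[0.03,0.15,0,0,0],[0.06,0.36,0,0,0],[0.1,0.57,0,0,0],[0.14,0.78,0,0,0],[0.17,0.94,0,0,0],[0.18,1,0,0,0],[0.18,1,0,0,0],[0.18,1,0,0,0]]]}}

```text
time: 56.98
ee_pos: [0.6259, -0.0301, 0.2153]
tcp_rot: [-0.001, 0.715, 0.7, -0.001]
contact_force: [-0.7, 1.2, -1.1]
opening: 0.587
grip_force: 15.0
```

```bash
python3 - <<'E'
from h import *
plan([(.629,-.029,.1325,-.5)])
E
```

```text
shift [0.006, 0.016, 0.414] turn -0.024 minrows 2
 -> at [ 0.629  -0.029   0.1325] heading -0.5
```

>>> {"op": "step_arm", "data": {"commands": [[[0.005,0.01,0.15,0,0],[0.005,0.01,0.28,0,0],[0.005,0.01,0.35,0,0],[0.005,0.01,0.39,0,0],[0.005,0.01,0.405,0,0],[0.005,0.01,0.414,0,0],[0.005,0.01,0.414,0,0]]]}}

```text
time: 57.85
ee_pos: [0.6298, -0.029, 0.1337]
tcp_rot: [0.0, 0.714, 0.7, 0.0]
contact_force: [-0.3, -0.6, -0.1]
opening: 0.59
grip_force: 15.0
```

>>> {"op": "step_arm", "data": {"commands": [[[0,0,0.005,0,0],[0,0,0.008,0,0],[0,0,0.01,0,0],[0,0,0.01,0,0]]]}}

```text
time: 58.35
ee_pos: [0.6296, -0.029, 0.1314]
tcp_rot: [0.0, 0.714, 0.7, 0.0]
contact_force: [-0.0, 0.3, 0.6]
opening: 0.588
grip_force: 15.0
```

>>> {"op": "step_arm", "data": {"commands": [[[0,0,0,0,0.7],[0,0,0,0,0.7],[0,0,-0.02,0,0.85],[0,0,-0.02,0,0.85],[0,0,-0.15,0,0.85],[0,0,-0.4,0,0.85],[0,0,-0.7,0,0.85],[0,0,-0.95,0,0.85],[0,0,-0.95,0,0.85]]]}}

```text
time: 59.48
ee_pos: [0.6318, -0.0291, 0.3265]
tcp_rot: [0.003, 0.714, 0.7, 0.003]
contact_force: [0.9, -1.0, -0.1]
opening: 0.849
grip_force: 0.0
```

```bash
python3 - <<'E'
from h import *
plan([(.629,-.148,.371,-.5)])
E
```

```text
shift [-0.595, 0.0, -0.222] turn -0.023 minrows 3
 -> at [ 0.629 -0.148  0.371] heading -0.5
```

>>> {"op": "step_arm", "data": {"commands": [[[-0.2,0,-0.1,-0.02,0.85],[-0.4,0,-0.22,-0.02,0.85],[-0.595,0,-0.22,-0.02,0.85],[-0.595,0,-0.22,-0.02,0.85],[-0.595,0,-0.22,-0.02,0.85],[-0.595,0,-0.22,-0.02,0.85],[-0.595,0,-0.22,-0.02,0.85]]]}}

```text
time: 60.35
ee_pos: [0.6271, -0.147, 0.365]
tcp_rot: [-0.0, 0.71, 0.704, -0.0]
contact_force: [0.2, 0.3, -0.1]
opening: 0.854
grip_force: 0.0
```

```bash
cat >> h.py <<'E'
def rect(T,W,z,U):
    P=np.array([plane(W,u,z) for u in U]);c=P.mean(0);Q=(T[:3,:3].T@(P-T[:3,3]).T).T
    e=(Q[0]-Q[2])+(Q[1]-Q[3]);ang=np.degrees(np.arctan2(e[1],e[0]));d=lambda i,j:round(np.linalg.norm(Q[i]-Q[j]),4)
    print("centre",c,"ang",ang,"sizes",d(0,1),d(2,3),d(0,2),d(1,3),"tool c",Q.mean(0),"heading",wyaw(T)-ang);return c,wyaw(T)-ang
E
python3 - <<'E'
from h import *
import pickle
T=pose();W=cam("wrist");f=ctrl.grab_frame("wrist");cv2.imwrite("pics/w16.png",f);pickle.dump((T,W),open("W16.pkl","wb"))
print(T[:3,3],wyaw(T))
c=np.array([.629,-.094,.121])
G=[proj(W,c+[b,a,0]) for a in(.097,-.097) for b in(-.057,.057)];print(np.array(G))
H=holes(f,G,22,50,600)
for b in H:print(b)
if all(H): rect(T,W,.121,[b[0] for b in H])
h=cv2.cvtColor(f,cv2.COLOR_BGR2HSV);m=((h[...,0]<17)&(h[...,1]>235)&(h[...,2]>60)).astype(np.uint8)
k,l,st,cc=cv2.connectedComponentsWithStats(m)
for i in range(1,k):
    if st[i,4]>100: print("amber",st[i],cc[i],plane(W,cc[i],.13))
S=cv2.imread("pics/s14.png");W8=None
# coarse tray 2
Sc=cam("scene");print(plane(Sc,(443,271),.127),[plane(Sc,u,.101) for u in((399,289),(440,323),(486,267),(447,252))])
plan([(.44,.34,.37,0)])
E
```

```text
[ 0.6271 -0.147   0.365 ] -0.5272820332925394
[[225.2441  40.6882]
 [330.0829  39.6798]
 [233.6306 211.6914]
 [324.9547 210.9224]]
(array([227.  ,  39.75]), 30, np.float64(11.25), np.float64(12.25))
(array([331.125,  40.125]), 30, np.float64(11.5), np.float64(11.5))
(array([233.125, 210.   ]), 96, np.float64(13.0), np.float64(10.75))
(array([324.5  , 210.125]), 72, np.float64(11.75), np.float64(10.0))
centre [ 0.6295 -0.0931  0.121 ] ang 0.10182506901448453 sizes 0.1132 0.1139 0.1927 0.1925 tool c [0.0539 0.002  0.244 ] heading -0.6291071023070239
amber [ 256   44   50   56 2044] [280.8987  72.5788] [ 0.6322 -0.0307  0.13  ]
amber [443 271  27  23 438] [456.1963 282.3037] [ 0.8583 -0.2867  0.13  ]
[0.471  0.4125 0.127 ] [array([0.5592, 0.3391, 0.101 ]), array([0.5983, 0.4586, 0.101 ]), array([0.3766, 0.4966, 0.101 ]), array([0.3815, 0.3954, 0.101 ])]
  shift [0.809, -0.319, -0.008] turn -0.006 minrows 3
  shift [0.81, -0.317, -0.008] turn -0.006 minrows 3
  shift [0.811, -0.314, -0.008] turn -0.006 minrows 3
 -> at [0.44 0.34 0.37] heading 0.0
```

```bash
python3 - <<'E'
from h import *
plan([(.527,.401,.352,75)])
E
```

```text
shift [0.684, -0.132, 0.017] turn -0.629 minrows 3
  shift [0.69, 0.097, 0.017] turn -0.629 minrows 3
  shift [0.621, 0.315, 0.017] turn -0.629 minrows 3
  shift [0.486, 0.499, 0.017] turn -0.629 minrows 3
 -> at [0.527 0.401 0.352] heading 75.0
```

>>> {"op": "step_arm", "data": {"commands": [[[0.68,-0.13,0.02,-0.63,0.6],[0.68,-0.13,0.02,-0.63,0.6],[0.68,-0.13,0.02,-0.63,0.6],[0.68,-0.13,0.02,-0.63,0.6]]]}}

```text
time: 60.9
ee_pos: [0.6025, -0.0109, 0.3616]
tcp_rot: [0.0, 0.585, 0.811, -0.0]
contact_force: [-0.1, 0.3, -0.7]
opening: 0.601
grip_force: 0.0
```

>>> {"op": "step_arm", "data": {"commands": [[[0.69,0.1,0.02,-0.63,0.6],[0.69,0.1,0.02,-0.63,0.6],[0.69,0.1,0.02,-0.63,0.6],[0.69,0.1,0.02,-0.63,0.6]]]}}

```text
time: 61.4
ee_pos: [0.5786, 0.1251, 0.3572]
tcp_rot: [0.0, 0.445, 0.895, -0.0]
contact_force: [-0.4, 0.1, -0.3]
opening: 0.598
grip_force: 0.0
```

>>> {"op": "step_arm", "data": {"commands": [[[0.62,0.315,0.02,-0.63,0.6],[0.62,0.315,0.02,-0.63,0.6],[0.62,0.315,0.02,-0.63,0.6],[0.62,0.315,0.02,-0.63,0.6]]]}}

```text
time: 61.9
ee_pos: [0.554, 0.2614, 0.3531]
tcp_rot: [0.0, 0.293, 0.956, -0.0]
contact_force: [-0.4, 0.1, -0.1]
opening: 0.599
grip_force: 0.0
```

>>> {"op": "step_arm", "data": {"commands": [[[0.485,0.5,0.02,-0.63,0.6],[0.485,0.5,0.02,-0.63,0.6],[0.485,0.5,0.02,-0.63,0.6],[0.485,0.5,0.02,-0.63,0.6],[0.485,0.5,0.02,-0.63,0.6],[0.485,0.5,0.02,-0.63,0.6]]]}}

```text
time: 62.65
ee_pos: [0.5293, 0.3978, 0.3496]
tcp_rot: [0.0, 0.132, 0.991, -0.0]
contact_force: [-0.0, -0.5, -0.3]
opening: 0.607
grip_force: 0.0
```

```bash
python3 - <<'E'
from h import *
import pickle
T=pose();W=cam("wrist");f=ctrl.grab_frame("wrist");cv2.imwrite("pics/w17.png",f);pickle.dump((T,W),open("W17.pkl","wb"))
print(T[:3,3],wyaw(T))
h=cv2.cvtColor(f,cv2.COLOR_BGR2HSV);m=((h[...,1]<60)&(h[...,2]>140)).astype(np.uint8);m[260:]=0
k,l,st,cc=cv2.connectedComponentsWithStats(m);i=1+np.argmax(st[1:,4])
r=cv2.minAreaRect(np.argwhere(l==i)[:,::-1].astype(np.float32));print(st[i],r);B=cv2.boxPoints(r);print(B,[plane(W,b,.085) for b in B])
E
```

```text
[0.5293 0.3978 0.3496] 74.851311851708
[  217    14   124   197 16157] ((283.6558532714844, 112.52648162841797), (189.2102813720703, 123.3279800415039), 85.60128784179688)
[[214.9176  22.9294]
 [337.8823  13.4706]
 [352.3941 202.1235]
 [229.4294 211.5824]] [array([0.3477, 0.3715, 0.085 ]), array([0.3745, 0.5073, 0.085 ]), array([0.5929, 0.4787, 0.085 ]), array([0.5634, 0.3205, 0.085 ])]
```

```bash
python3 - <<'E'
from h import *
import pickle
T,W=pickle.load(open("W17.pkl","rb"));f=cv2.imread("pics/w17.png")
best=None
for a in (163,166,169,172):
    t=np.radians(a);u=np.array([np.cos(t),np.sin(t),0]);n=np.array([np.sin(t),-np.cos(t),0])
    c=np.array([.4696,.4195,.101]);c[:2]=plane(W,(283,115),.101)[:2]
    G=[proj(W,c+s*.097*u+b*n) for s in(1,-1) for b in(-.057,.057)]
    if G[0][0]>G[1][0]:G=[G[1],G[0],G[3],G[2]]
    H=holes(f,G,20,50,500)
    print(a,np.round(G,0).tolist(),[b and (b[0].round(1).tolist(),b[2],b[3]) for b in H])
    if all(H): cc,h=rect(T,W,.101,[b[0] for b in H])
E
```

```text
163 [[234.0, 20.0], [339.0, 24.0], [234.0, 194.0], [326.0, 197.0]] [([225.9, 33.0], np.float64(10.5), np.float64(11.25)), ([328.8, 25.1], np.float64(10.75), np.float64(12.0)), ([242.8, 202.2], np.float64(8.75), np.float64(7.75)), ([332.8, 196.5], np.float64(9.25), np.float64(7.75))]
centre [0.4692 0.418  0.101 ] ang -3.8108375142327895 sizes 0.1124 0.1126 0.1918 0.1922 tool c [0.0635 0.0037 0.2486] heading 78.66214936594079
166 [[229.0, 23.0], [334.0, 21.0], [239.0, 197.0], [330.0, 195.0]] [([225.5, 32.4], np.float64(11.75), np.float64(13.5)), ([329.0, 24.6], np.float64(12.25), np.float64(14.0)), ([242.8, 202.2], np.float64(8.75), np.float64(7.75)), ([332.8, 196.5], np.float64(9.25), np.float64(7.75))]
centre [0.4689 0.418  0.101 ] ang -3.819337552325582 sizes 0.113 0.1126 0.1925 0.1926 tool c [0.0637 0.0037 0.2486] heading 78.67064940403358
169 [[225.0, 26.0], [329.0, 18.0], [243.0, 199.0], [334.0, 193.0]] [([225.1, 32.1], np.float64(13.5), np.float64(15.5)), ([329.0, 24.6], np.float64(12.25), np.float64(14.0)), ([242.8, 202.2], np.float64(8.75), np.float64(7.75)), ([332.8, 196.5], np.float64(9.25), np.float64(7.75))]
centre [0.4688 0.4179 0.101 ] ang -3.876018062165959 sizes 0.1134 0.1126 0.1927 0.1926 tool c [0.0638 0.0036 0.2486] heading 78.72732991387396
172 [[220.0, 30.0], [325.0, 15.0], [247.0, 201.0], [338.0, 190.0]] [([225.0, 32.1], np.float64(14.25), np.float64(16.0)), ([329.1, 24.4], np.float64(13.5), np.float64(15.5)), ([242.8, 202.2], np.float64(8.75), np.float64(7.75)), ([332.8, 196.5], np.float64(9.25), np.float64(7.75))]
centre [0.4687 0.4179 0.101 ] ang -3.8751822366827877 sizes 0.1137 0.1126 0.1928 0.1929 tool c [0.0639 0.0036 0.2486] heading 78.7264940883908
```

```bash
python3 - <<'E'
from h import *
plan([(.469,.418,.20,78.7),(.469,.418,.105,None)])
E
```

```text
shift [0.317, 0.017, 0.748] turn -0.127 minrows 3
 -> at [0.469 0.418 0.2  ] heading 78.7
  shift [0.0, -0.0, 0.475] turn 0.0 minrows 2
 -> at [0.469 0.418 0.105] heading 78.7
```

>>> {"op": "step_arm", "data": {"commands": [[[0.1,0.01,0.25,-0.12,0.5],[0.2,0.015,0.5,-0.13,0.5],[0.315,0.015,0.75,-0.13,0.5],[0.315,0.015,0.75,-0.13,0.5],[0.315,0.015,0.75,-0.13,0.5],[0.315,0.015,0.75,-0.13,0.5]]]}}

```text
time: 63.45
ee_pos: [0.4707, 0.4195, 0.202]
tcp_rot: [0.002, 0.097, 0.995, 0.002]
contact_force: [-0.1, 0.8, 0.2]
opening: 0.5
grip_force: 0.0
```

```bash
python3 - <<'E'
from h import *
T=pose();print(T[:3,3],wyaw(T));plan([(.469,.418,.105,78.7)])
E
```

```text
[0.4707 0.4195 0.202 ] 78.85082822668723
  shift [0.008, -0.011, 0.485] turn 0.005 minrows 2
 -> at [0.469 0.418 0.105] heading 78.7
```

>>> {"op": "step_arm", "data": {"commands": [[[0,-0.01,0.2,0,0.5],[0,-0.01,0.4,0,0.5],[0,-0.01,0.48,0,0.5],[0,-0.01,0.48,0,0.5],[0,-0.01,0.48,0,0],[0,-0.01,0.48,0,0],[0,-0.01,0.48,0,0],[0,-0.01,0.48,0,0],[0,-0.01,0.48,0,0],[0,-0.01,0.48,0,0],[0,-0.01,0.48,0,0]]], "squeeze": 50}}

```text
time: 64.82
ee_pos: [0.4684, 0.4171, 0.1038]
tcp_rot: [0.0, 0.097, 0.995, 0.0]
contact_force: [-0.5, 0.4, 6.1]
opening: 0.131
grip_force: 50.0
```

>>> {"op": "step_arm", "data": {"commands": [[[0,0,0,0,0],[0,0,-0.03,0,0],[0,0,-0.15,0,0],[0,0,-0.35,0,0],[0,0,-0.6,0,0],[0,0,-0.85,0,0],[0,0,-1,0,0],[0,0,-1,0,0],[0,0,-1,0,0]]]}}

```text
time: 65.95
ee_pos: [0.4672, 0.4159, 0.301]
tcp_rot: [-0.001, 0.097, 0.995, -0.001]
contact_force: [-0.0, -0.2, -4.3]
opening: 0.134
grip_force: 50.0
```

```bash
python3 - <<'E'
from h import *
T=pose();print(T[:3,3],wyaw(T),ctrl.get_state()["contact_force"])
f=ctrl.grab_frame("wrist")
for b in holes(f,[(159.4,65.8),(402.5,65.9)],40,100,2500):print(b)
plan([(.6295,-.0931,.33,-.63)])
E
```

```text
[0.4672 0.4159 0.301 ] 78.90108316541541 [-0.0182 -0.1886 -4.2846]
(array([159.125,  63.5  ]), 60, np.float64(31.5), np.float64(35.75))
(array([402.875,  64.   ]), 48, np.float64(34.0), np.float64(34.25))
  shift [-0.429, -0.78, -0.047] turn 0.884 minrows 3
  shift [-0.732, -0.507, -0.047] turn 0.884 minrows 3
  shift [-0.881, -0.127, -0.047] turn 0.884 minrows 3
 -> at [ 0.6295 -0.0931  0.33  ] heading -0.6
```

>>> {"op": "step_arm", "data": {"commands": [[[-0.11,-0.2,0,0.22,0],[-0.21,-0.39,0,0.44,0],[-0.32,-0.58,-0.05,0.66,0],[-0.43,-0.78,-0.05,0.88,0],[-0.43,-0.78,-0.05,0.88,0]]]}}

```text
time: 66.62
ee_pos: [0.5224, 0.2442, 0.3113]
tcp_rot: [-0.001, 0.323, 0.946, -0.001]
contact_force: [0.8, -0.2, -4.6]
opening: 0.128
grip_force: 50.0
```

>>> {"op": "step_arm", "data": {"commands": [[[-0.18,-0.12,0,0.22,0],[-0.36,-0.25,0,0.44,0],[-0.55,-0.38,-0.05,0.66,0],[-0.73,-0.51,-0.05,0.88,0],[-0.73,-0.51,-0.05,0.88,0]]]}}

```text
time: 67.25
ee_pos: [0.5762, 0.0756, 0.3216]
tcp_rot: [-0.001, 0.53, 0.848, -0.001]
contact_force: [-0.1, 0.2, -3.8]
opening: 0.134
grip_force: 50.0
```

>>> {"op": "step_arm", "data": {"commands": [[[-0.22,-0.03,0,0.22,0],[-0.44,-0.06,0,0.44,0],[-0.66,-0.1,-0.05,0.66,0],[-0.82,-0.12,-0.05,0.8,0],[-0.88,-0.13,-0.05,0.88,0],[-0.88,-0.13,-0.05,0.88,0],[-0.88,-0.13,-0.05,0.88,0],[-0.88,-0.13,-0.05,0.88,0]]]}}

```text
time: 68.25
ee_pos: [0.6301, -0.0908, 0.3333]
tcp_rot: [-0.0, 0.708, 0.706, 0.0]
contact_force: [0.6, 0.3, -4.1]
opening: 0.135
grip_force: 50.0
```

```bash
python3 - <<'E'
from h import *
T=pose();print(T[:3,3],wyaw(T),ctrl.get_state()["contact_force"])
f=ctrl.grab_frame("wrist");cv2.imwrite("pics/w18.png",f)
for b in holes(f,[(159.4,64),(402.5,64)],40,100,2500):print(b)
plan([(.6296,-.0927,.236,-.63)])
E
```

```text
[ 0.6301 -0.0908  0.3333] -0.1846607528846241 [ 0.5946  0.2693 -4.0535]
(array([161.875,  65.   ]), 30, np.float64(25.0), np.float64(31.75))
(array([403.5 ,  63.75]), 42, np.float64(35.25), np.float64(35.25))
  shift [-0.008, -0.003, 0.487] turn 0.014 minrows 2
 -> at [ 0.6296 -0.0927  0.236 ] heading -0.6
```

>>> {"op": "step_arm", "data": {"commands": [[[-0.008,-0.003,0.15,0.014,0],[-0.008,-0.003,0.3,0.014,0],[-0.008,-0.003,0.42,0.014,0],[-0.008,-0.003,0.487,0.014,0],[-0.008,-0.003,0.487,0.014,0],[-0.008,-0.003,0.487,0.014,0],[-0.008,-0.003,0.487,0.014,0]]]}}

```text
time: 69.18
ee_pos: [0.6304, -0.0938, 0.2371]
tcp_rot: [0.001, 0.712, 0.703, 0.001]
contact_force: [0.7, -0.3, -3.4]
opening: 0.131
grip_force: 50.0
```

```bash
python3 - <<'E'
from h import *
T=pose();print(T[:3,3],wyaw(T));plan([(.6296,-.0927,.208,-.63)])
D=cam("side");S=cam("scene");d=ctrl.grab_frame("side");s=ctrl.grab_frame("scene");cv2.imwrite("pics/sd19.png",np.hstack([cv2.resize(s[170:300,180:310],(400,400),interpolation=cv2.INTER_CUBIC),cv2.resize(d[150:300,280:430],(400,400),interpolation=cv2.INTER_CUBIC)]))
E
```

```text
[ 0.6304 -0.0938  0.2371] -0.7198131328867378
  shift [0.006, -0.004, 0.145] turn -0.003 minrows 1
 -> at [ 0.6296 -0.0927  0.208 ] heading -0.6
```

View pics/sd19.png

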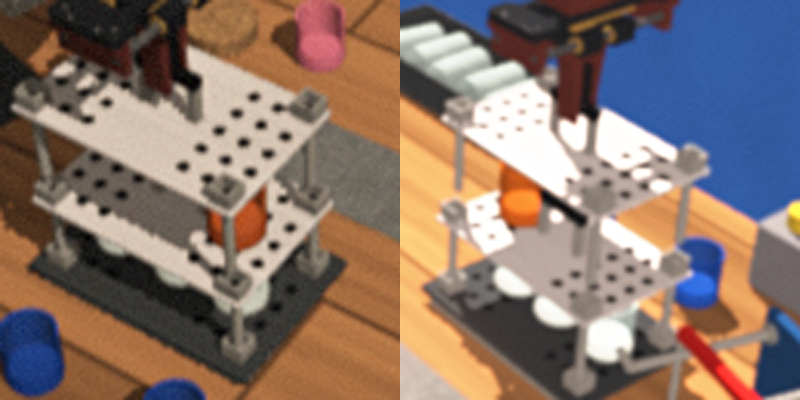

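>>> {"op": "step_arm", "data": {"commands": [[[0.005,-0.003,0.03,0,0],[0.005,-0.003,0.05,0,0],[0.005,-0.003,0.07,0,0],[0.005,-0.003,0.09,0,0],[0.005,-0.003,0.11,0,0],[0.005,-0.003,0.125,0,0],[0.005,-0.003,0.135,0,0],[0.005,-0.003,0.142,0,0],[0.005,-0.003,0.142,0,0]]]}}

```text
time: 70.4
ee_pos: [0.6295, -0.0927, 0.2084]
tcp_rot: [0.0, 0.712, 0.703, 0.0]
contact_force: [-0.4, 0.9, 3.4]
opening: 0.13
grip_force: 50.0
```

Seated at the predicted height (0.2088). Release and retreat.

>>> {"op": "step_arm", "data": {"commands": [[[0,0,0,0,0.3],[0,0,0,0,0.3],[0,0,0,0,0.5],[0,0,0,0,0.5],[0,0,-0.1,0,0.5],[0,0,-0.3,0,0.5],[0,0,-0.6,0,0.5],[0,0,-0.8,0,0.5],[0,0,-0.8,0,0.5],[0,0,-0.8,0,0.5]]]}}

```text
time: 71.65
ee_pos: [0.6286, -0.0926, 0.3665]
tcp_rot: [-0.001, 0.712, 0.703, -0.0]
contact_force: [-0.2, -0.5, -0.3]
opening: 0.502
grip_force: 0.0
```

```bash
python3 - <<'E'
from h import *
T=pose();W=cam("wrist");f=ctrl.grab_frame("wrist");print(T[:3,3],wyaw(T))
G=[proj(W,np.array([.6296+b,-.0931+.097,.206])) for b in(-.057,.057)]
for b in holes(f,G,30,60,1500):
    if b: print(b,plane(W,b[0],.206))
redbar(ctrl.grab_frame("side"),cam("side"),.244)
# deck tilt: side and scene sockets of the top tray
S=cam("scene");D=cam("side");s=ctrl.grab_frame("scene");d=ctrl.grab_frame("side");cv2.imwrite("pics/s20.png",s);cv2.imwrite("pics/d20.png",d)
for a in(.097,-.097):
    for b in(-.057,.057):
        P=np.array([.6296+b,-.0931+a,.206]);hs=holes(s,[proj(S,P)],8,4,60)[0];hd=holes(d,[proj(D,P)],8,4,60)[0]
        if hs and hd: print(P,tri(S,hs[0],D,hd[0]))
        else: print(P,hs,hd)
E
```

```text
[ 0.6286 -0.0926  0.3665] -0.7201328538657656
(array([217.375,  85.625]), 66, np.float64(17.0), np.float64(17.5)) [0.5764 0.0065 0.206 ]
(array([343.125,  85.75 ]), 30, np.float64(13.5), np.float64(15.75)) [0.6895 0.0051 0.206 ]
red [384 272  37  40 284] [ 0.4613 -0.4226  0.244 ] len 0.11263704626184848 dir 73.05258639264703
[0.5726 0.0039 0.206 ] (array([281.625, 210.5  ]), 96, np.float64(3.5), np.float64(4.75)) None
[0.6866 0.0039 0.206 ] (array([248.5  , 235.875]), 60, np.float64(2.75), np.float64(2.0)) None
[ 0.5726 -0.1901  0.206 ] None None
[ 0.6866 -0.1901  0.206 ] None None
```

>>> {"op": "step_arm", "data": {"commands": [[[-0.14,0,-0.21,0,0.5],[-0.27,0,-0.42,0,0.5],[-0.27,0,-0.42,0,0.5],[-0.27,0,-0.42,0,0.5],[-0.27,0,-0.42,0,0.5]]]}}

```text
time: 72.47
ee_pos: [0.6279, -0.146, 0.4494]
tcp_rot: [-0.001, 0.711, 0.703, -0.001]
contact_force: [0.4, -0.0, -0.1]
opening: 0.498
grip_force: 0.0
```

```bash
python3 - <<'E'
from h import *
T=pose();W=cam("wrist");f=ctrl.grab_frame("wrist");print(T[:3,3],wyaw(T))
c=np.array([.632,-.092,.206]);G=[proj(W,c+[b,a,0]) for a in(.097,-.097) for b in(-.057,.057)]
H=holes(f,G,22,50,600)
for b in H:print(b)
if all(H): rect(T,W,.206,[b[0] for b in H])
E
```

```text
[ 0.6279 -0.146   0.4494] -0.6801514403791955
(array([229.  ,  38.75]), 30, np.float64(11.25), np.float64(11.75))
(array([333.625,  39.125]), 30, np.float64(11.5), np.float64(12.0))
(array([235.125, 209.5  ]), 96, np.float64(13.0), np.float64(10.75))
(array([326.75 , 209.625]), 60, np.float64(11.25), np.float64(9.0))
centre [ 0.6323 -0.091   0.206 ] ang 0.04113081837800344 sizes 0.1135 0.114 0.1928 0.1925 tool c [0.0548 0.0045 0.2434] heading -0.721282258757199
```

```bash
python3 -c "
from station import ctrl
print(ctrl.finish_job())"
```

```text
the job is handed in; nothing more can be done
None
```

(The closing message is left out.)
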